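# Chuck the drum mixing head in the leaning mixer drive and switch on

### The job

Take the thick drum-shaped mixing head out of the rack and put its shank into the chuck of the leaning mixer drive, fully home so that its shoulder sits against the chuck's mouth. Tighten the black sleeve clockwise (seen looking into the mouth), regripping as needed, until it comes to its stop and the three jaws hold the head firmly, then throw the drive's switch lever over to on. Leave the other two heads in the rack, and the bottle and the cup, undisturbed.

Things in the scene. Friction and masses are not known exactly. Their poses are not given: they have to be found in the camera images.
- drum_head: the mixing head to fit: bare steel, 110 g. Shank 12 mm diameter, 36 mm long, foot slightly stepped in; above it a slotted drum 26 mm diameter, 32 mm tall (total 68 mm). Origin at the shank's foot, z along the shank towards the drum. It starts upright in the rack, shank down, shoulder 4 mm above the rack's top.
- drum_shoulder (a point): on the drum head's axis at the shoulder where shank meets drum (36 mm from the foot); axes as the drum head's
- drum_grip (a point): on the drum head's axis, 58 mm from the foot and 22 mm above the shoulder: a TCP position for gripping the drum along its axis that keeps the fingertips off the rack and the chuck
- blade_head: bystander in the rack: same steel shank, but with a flat blade 36 x 5 x 26 mm on top; origin at the shank's foot
- slim_head: bystander in the rack: same steel shank, but with a slim round top of 16 mm diameter, 32 mm tall; origin at the shank's foot
- rack: fixed white plastic block 60 x 156 x 45 mm (x, y, z), origin at the centre of its underside; three holes 13.6 mm wide and 32 mm deep in a row along its y, at -50, 0 and +50 mm; which head stands in which hole varies. Grip heads with the fingers closing along the rack's x
- drive: fixed mixer drive: steel base plate 200 x 235 x 22 mm (x from -80 to +120, y from -75 to +160 mm) with a white motor 80 mm diameter that leans 30 degrees from vertical towards the drive's -x, the chuck at its upper end. Origin on the bench, x away from the lean
- chuck_mouth (a point): centre of the chuck's mouth, 212 mm above the bench. z points out of the chuck along its axis (30 degrees from vertical). The chuck bore is 21 mm wide and 39 mm deep, in a steel tube 30 mm diameter that ends flush with this point; the jaws stand in it from 1 to 25 mm below the mouth, open to a circle of 17 to 19 mm at the start
- sleeve_grip (a point): on the chuck axis 14 mm below the mouth: TCP position to grip the black ribbed sleeve (44 mm diameter, from 0.5 to 38.5 mm below the mouth) with the tool along the chuck axis; a fitted drum head stands 32 mm out of the mouth, between the fingers. A wider neck of 56 mm begins 45 mm below the mouth
- sleeve (a joint): turn of the sleeve, rad: 0 fully open, grows as the sleeve is turned clockwise seen looking into the mouth (tightening); each rad closes all three jaws by 2 mm; they touch the 12 mm shank at about 1.75; stop at 2.2. It turns stiffly (0.2 N m) and stays where it is left
- jaw0: one of three steel jaws in the chuck, moved together by the sleeve; origin at the chuck mouth when open, shifts inwards with the jaw
- jaw1: second jaw, as jaw0
- jaw2: third jaw, as jaw0
- switch (a joint): the drive's switch lever, on the base plate beside the motor: rad, 0 = off (leans to the drive's -x), about 1.0 = on (leans to +x); stays where it is left
- switch_tip (a point): tip of the switch lever, the centre of its black ball (26 mm diameter) on a steel rod, 55 mm from a pivot 44 mm above the bench; swings in the drive's x-z plane, 128 mm to the drive's +y side of the chuck axis
- juice: bystander: juice bottle 72 mm diameter, 200 mm tall; origin at the centre of its underside
- cup: bystander: small white plastic cup 60 mm diameter at the rim, 65 mm tall; origin at the centre of its underside
Not all that is in view belongs to the job. What is shaped like the drum_head but red or yellow is not meant.

How it is judged:
On the way, in this order (a step that is already met when the one before it is completed fails the run):
1. the drum head is lifted out of the rack (height (world z) of drum_head above 0.06 m), for 0.1 s.
2. the drum head stands fully home in the chuck and has been let go (distance between drum_shoulder and chuck_mouth below 0.007 m and contact force between the fingers and drum_head below 0.1 N), for 0.2 s.
3. the sleeve is turned to its stop and all three jaws press on the shank (value of joint sleeve above 2 rad and contact force between each of jaw0, jaw1, jaw2 and drum_head above 3 N), for 0.2 s.
4. the switch is thrown on (value of joint switch above 0.8 rad), for 0.1 s.
At the end, for the whole second after the job is handed in: The drum head is in the chuck with its shoulder within 4 mm of the chuck's mouth and its axis within 5 degrees of the chuck's; the sleeve stands past 2.0 rad with each jaw pressing on the shank with more than 3 N; the switch lever is past 0.8 rad; the drum head is at rest (all of step 3 and distance between drum_shoulder and chuck_mouth below 0.004 m and angle between the z axis of drum_head and the z axis of chuck_mouth, either way round below 0.09 rad and value of joint switch above 0.8 rad and linear speed of drum_head below 0.02 m/s); the robot touches nothing.
It fails at once if another head is pulled or knocked out of place (more than 15 mm) (distance of any of blade_head, slim_head from where it was at the start of the episode above 0.015 m).
It fails at once if the bottle or the cup is pushed more than 20 mm or tipped (distance of any of juice, cup from where it was at the start of the episode above 0.02 m or angle between any of juice, cup's own z axis and vertical above 0.3 rad).
It fails at once if the switch is thrown on before the head is tight (value of joint switch above 0.5 rad and value of joint sleeve below 1.9 rad).
It also fails if it takes over 64 s, if anything falls off the work surface, if the arm or the gripper's body presses on something with over 40 N, if the wrist force passes 120 N, or if a joint passes its speed limit or range.

### The arm

A 7-joint arm with a two-finger parallel gripper is mounted at the origin on the work surface. World frame = base frame: x ahead of the robot, y to its left, z up, the work surface at z = 0. Lengths are in m, angles in rad, forces in N, time in s.
With the tool pointing down it reaches from about 0.4 to 0.875 m from the base axis. Payload 19.3 kg.
Tool frame: the origin (TCP) lies between the finger pads, 19 mm behind the fingertips; this is the grasp point; z points along the fingers, y is the line along which they close (so a half turn about z gives the same grasp; the last joint's range is limited). The gripper opens to 85 mm and grips with 20 to 120 N. Pads are 22 mm wide; open, the fingers measure 114 mm over their backs; the gripper's body (76 mm by 85 mm) begins 54 mm behind the grasp point. The pads swing forward as they close: fully open they stand 13 mm farther back than shut.
Start: joints at [-1.269, 0.521, -0.036, 1.599, 0.021, 1.021, -0.113], TCP at [0.227, 0.582, 0.25] pointing down, gripper open.
Joint ranges: [-2.91, 2.91], [-0.3, 2.13], [-1.5, 1.42], [0.17, 2.43], [-1.26, 4.41], [0.16, 1.93], [-2.52, 2.52]. Speed limits (rad/s): [1.89, 1.89, 2.39, 2.39, 3.01, 3.01, 3.01].

### API

Orientations are given as [roll, pitch, yaw] about the fixed x, y, z axes, in that order (R = Rz(yaw) Ry(pitch) Rx(roll)).
In Python, from workcell import monitor, optics, workorder gives the robot as it stands.
- The arm moves only by the tool apply_moves, never from a script. Its arguments are lists of equal length, an entry for each row: "linear": the shift along the tool's x, y, z each as a share of 0.1 m, from -1 to 1, a list of three; "delta_rot": the turn, a rotation vector about the tool's x, y, z each as a share of 120 degrees, from -1 to 1, a list of three. A call has exactly 5 rows; each row is the pose to reach, as a shift and turn from the pose commanded when the call began, along the tool's axes at that moment; what a row does not reach only later rows make up. A row lasts 1/12 s, in which the tool goes at most 41.7 mm and 7.16 degrees, less where a joint would pass 70% of its speed; a pose out of reach is approached as far as the arm can. A call with a number of a shift or a turn outside -1 to 1 is refused whole. A call with a gripper value outside its range is refused whole. "gripper" is the opening, from -1 (shut) to 1 (fully open), set as the call begins (left out, the last holds). The fingers move at their own pace and stop on an object; "force" is the grip in N (left out, the last holds). Time passes only in rows, so rows that repeat a pose let the fingers close, or fill a call up. It gives the time, the measured TCP pose, the force, the opening and the grip force at its end, in the units of the state.
- monitor.observe(): the state, without advancing time (a new reading comes with each control period).
- optics.grab_frame(name): name is "side" or "top"; returns (picture, depth): 400x640x3 uint8, red, green, blue; 400x640 float32, m along the optical axis (not along the pixel's ray), 0 where there is no reading.
- optics.camera_info(name): a dict with "fx", "fy", "cx", "cy" (pixels), "D" ([k1, k2, p1, p2, k3] as OpenCV has them; the pictures are not rectified), "rvec" (rotation vector, rad) and "tvec" (3), from world to camera coordinates, as OpenCV has them. Camera axes: x right, y down, z forward; pixel columns grow to the right and rows downward; lengths in m; the calibration is good to about 2 mm. A picture is of the moment at which its call begins. camera_info takes no time and is no camera call.
- workorder.job_done(): hands the job in; it is judged then, once.
The state is a dict: "clock": time; "qpos": joint angles; "qd": joint speeds; "joint_efforts": joint torques, N m; "position": TCP position; "tool_rot": TCP orientation; "force": force on the tool from outside, world axes, zero at the start; "moment": the same for the moment, N m; "grip_width": finger opening in m; "finger_force": force on a finger pad.
Only numpy, scipy, OpenCV 4.12 (cv2) and the standard library are available. Lean on these libraries where they do the work, as an engineer would, in place of code of your own. Each camera call takes 0.05 s, during which the arm holds its last target. There are 200 camera calls.

## Working session

There is one attempt and no reset: what is moved stays moved. The work goes in short steps, Python scripts to look and compute and a tool call to move; the robot and the scene stay as the last step left them, time stands still between calls to the robot, and variables do not carry over. Pictures are saved under pics/ and viewed, at most 10 in all, crops included, and the job is handed in when it is done.

Besides the shell and the picture viewer there is one more tool, called after ">>>" by a JSON object that holds its "api" and its "payload", one argument or row to a line. apply_moves: Moves the arm, as the interface text tells. Its arguments: {"type":"object","properties":{"linear":{"type":"array"},"delta_rot":{"type":"array"},"gripper":{"type":"number"},"force":{"type":"number"}},"required":["linear","delta_rot"]}

```bash
mkdir -p pics; ls; python3 - <<'E'
from workcell import monitor, optics
import cv2,numpy as np
for n in("side","top"):
    p,d=optics.grab_frame(n); cv2.imwrite(f"pics/{n}0.png",p[:,:,::-1]); np.save(f"{n}_d.npy",d)
    i=optics.camera_info(n); print(n,i)
    R,_=cv2.Rodrigues(np.array(i["rvec"],float)); print(-R.T@np.array(i["tvec"]).ravel(),(d==0).mean())
print(monitor.observe())
E
```

```text
pics
side {'fx': 407.7581196254157, 'fy': 407.7581196254157, 'cx': 323.8137751323384, 'cy': 201.49665697381533, 'D': array([-0.01966543,  0.        ,  0.        ,  0.        ,  0.        ]), 'rvec': array([ 2.07350173, -0.37679538,  0.19827046]), 'tvec': array([-0.55636012,  0.25853028,  0.78069781])}
[ 0.34236238 -0.70391567  0.61086356] 0.004109375
top {'fx': 391.0705231460911, 'fy': 391.0705231460911, 'cx': 319.05201633628207, 'cy': 206.83647351551625, 'D': array([-0.04130629,  0.        ,  0.        ,  0.        ,  0.        ]), 'rvec': array([ 2.17112238, -2.15250334,  0.14533459]), 'tvec': array([0.02629339, 0.62390279, 0.96107056])}
[0.49963514 0.0410551  1.0306706 ] 0.00389453125
{'clock': 0.1, 'qpos': array([-1.26918849,  0.521951  , -0.03631769,  1.59990807,  0.02117307,
        1.02105127, -0.11278281]), 'qd': array([ 7.54660847e-05, -5.40178171e-04,  1.35651393e-03, -2.52897117e-03,
       -7.91906034e-04,  1.28229909e-03,  7.03737811e-04]), 'joint_efforts': array([ 3.59323938e-03, -9.28485274e+01,  1.98420212e+00, -3.70528650e+01,
        1.81495602e-02,  5.54068465e-03,  3.88729654e-05]), 'position': array([0.22699839, 0.58205403, 0.24950086]), 'tool_rot': array([-3.14065967e+00,  4.39681169e-05,  2.76976774e+00]), 'force': array([-0.29564041, -0.63354337, -0.06246198]), 'moment': array([-0.01509601,  0.01366046, -0.04167887]), 'finger_force': 0.0, 'grip_width': 0.08547563281193056}
```

View pics/side0.png

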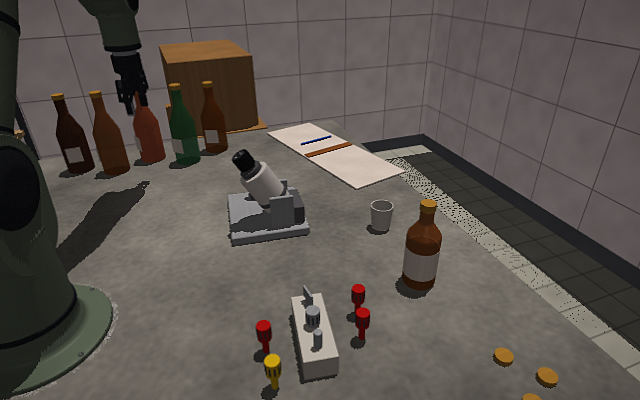

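View pics/top0.png

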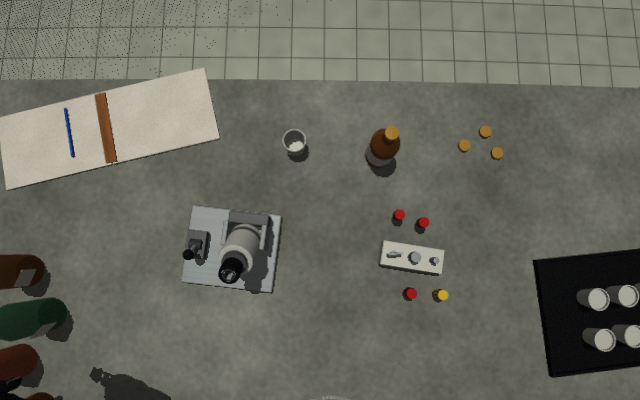

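The side view shows the rack at (315,335), with the drum-like head in the middle hole at (313,315). The drive's chuck is at (240,157). The top view shows the rack at (412,257), the chuck mouth near (230,272) and the switch at (190,252).

Drum-shaped candidates in the top view:
- Steel, in the rack: (414,257)
- Red: (399,215), (423,222), (411,294)
- Yellow: (442,295)

Only the steel one in the middle hole fits the description. I'll confirm it in a crop and measure.

```bash
cat > h.py <<'E'
import numpy as np,cv2
from workcell import monitor,optics
from scipy.spatial.transform import Rotation as Ro
def cam(n):
    i=optics.camera_info(n); K=np.array([[i["fx"],0,i["cx"]],[0,i["fy"],i["cy"]],[0,0,1]])
    R=cv2.Rodrigues(np.array(i["rvec"],float))[0]; return K,np.array(i["D"]),R,np.array(i["tvec"]).ravel()
def cloud(n,d):
    K,D,R,t=cam(n); v,u=np.mgrid[:400,:640]
    p=cv2.undistortPoints(np.stack([u,v],-1).reshape(-1,1,2).astype(float),K,D).reshape(400,640,2)
    P=np.dstack([p*d[...,None],d])-t; return P@R   # world
def proj(n,X):
    K,D,R,t=cam(n); return cv2.projectPoints(np.atleast_2d(X).astype(float),R,t,K,D)[0].reshape(-1,2)
def ray(n,uv,z):
    K,D,R,t=cam(n); p=cv2.undistortPoints(np.array([[uv]],float),K,D).ravel()
    r=R.T@np.array([*p,1]); c=-R.T@t; return c+r*(z-c[2])/r[2]
E
python3 - <<'E'
from h import *
s=cv2.imread("pics/side0.png");t=cv2.imread("pics/top0.png")
a=cv2.resize(s[270:390,240:380],None,fx=2.8,fy=2.8,interpolation=2);b=cv2.resize(t[195:305,170:290],None,fx=3.3,fy=3.3,interpolation=2)
c=cv2.resize(s[140:250,220:320],None,fx=2.1,fy=2.1,interpolation=2)
W=np.zeros((600,800,3),np.uint8);W[:a.shape[0],:a.shape[1]]=a;W[:b.shape[0],400:400+b.shape[1]]=b;W[365:365+c.shape[0],:c.shape[1]]=c
e=cv2.resize(t[235:285,370:455],None,fx=4,fy=4,interpolation=2);W[390:590,400:740]=e
cv2.imwrite("pics/crops.png",W)
ct=cloud("top",np.load("top_d.npy"));cs=cloud("side",np.load("side_d.npy"))
def rect(P,m,lo,hi,box,nm):
    k=m&(P[...,2]>lo)&(P[...,2]<hi)&(P[...,0]>box[0])&(P[...,0]<box[1])&(P[...,1]>box[2])&(P[...,1]<box[3])
    q=P[k]; r=cv2.minAreaRect((q[:,:2]*1000).astype(np.float32)); print(nm,k.sum(),"z",np.median(q[:,2]),r); return q
for nm,P in(("top",ct),("side",cs)):
    print(nm,"rackpix",P[257,405] if nm=="top" else P[330,308])
    rc=ct[257,405,:2]; B=[rc[0]-.06,rc[0]+.06,rc[1]-.1,rc[1]+.1]
    one=np.ones((400,640),bool)
    rect(P,one,.035,.055,B,"rack"); 
    q=rect(P,one,.074,.09,B,"drumtop"); print(q.mean(0))
    dc=ct[230,200,:2];B=[dc[0]-.25,dc[0]+.2,dc[1]-.3,dc[1]+.1]
    rect(P,one,.012,.032,B,"plate")
    k=(P[...,2]>.195)&(P[...,2]<.26)&(P[...,0]>B[0])&(P[...,0]<B[1])&(P[...,1]>B[2])&(P[...,1]<B[3]); print("chuck",k.sum(),P[k].mean(0),P[k].min(0),P[k].max(0))
E
```

```text
top rackpix [ 0.49784639 -0.18619644  0.04079776]
rack 1298 z 0.04350609239192846 ((499.1150817871094, -203.18087768554688), (158.03961181640625, 60.19068908691406), 81.08869934082031)
drumtop 155 z 0.07930489716249978 ((499.7301940917969, -197.3142852783203), (124.15692138671875, 22.713167190551758), 85.39054107666016)
[ 0.49921466 -0.20309415  0.07942736]
plate 3823 z 0.02047353423532337 ((517.7114868164062, 257.39801025390625), (237.683837890625, 201.26390075683594), 83.9000015258789)
chuck 411 [0.46636175 0.21807413 0.20831935] [0.44082665 0.19685045 0.19500213] [0.49310445 0.24173517 0.22295206]
side rackpix [ 0.48557819 -0.21132951  0.04450846]
rack 1865 z 0.04448232486587008 ((496.95184326171875, -202.08822631835938), (158.35267639160156, 60.3628044128418), 81.31649780273438)
drumtop 289 z 0.08009044986171494 ((498.4788513183594, -197.16552734375), (127.23613739013672, 25.28996467590332), 75.47422790527344)
[ 0.49595814 -0.20598779  0.07954086]
plate 2102 z 0.02220780230443075 ((514.4507446289062, 258.2828369140625), (237.96324157714844, 200.12371826171875), 84.07023620605469)
chuck 244 [0.46313735 0.21261685 0.2074193 ] [0.43833857 0.19882826 0.19506326] [0.49072304 0.24197037 0.22265674]
```

View pics/crops.png

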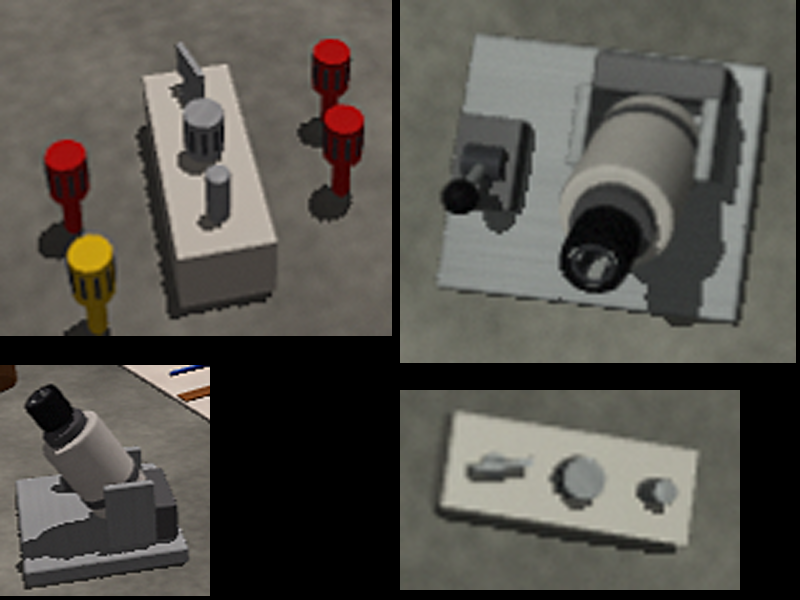

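The crops confirm it: the steel slotted drum is in the middle hole, the flat blade at the +y end and the slim head at the -y end. The switch ball leans to drive -x, and the mouth ring is clearly visible. Next I'll measure the mouth, switch and head more precisely.

```bash
python3 - <<'E'
from h import *
yaw=np.radians(-6.0); c,s=np.cos(yaw),np.sin(yaw); xd=np.array([c,s,0]);yd=np.array([-s,c,0])
a=-.5*xd+np.array([0,0,.75**.5]); ex=np.cross(yd,a)
for n in("top","side"):
    P=cloud(n,np.load(n+"_d.npy")); im=cv2.imread(f"pics/{n}0.png")
    k=(np.abs(P[...,0]-.465)<.06)&(np.abs(P[...,1]-.22)<.06)&(P[...,2]>.15)&(P[...,2]<.26)
    q=P[k]; h=q@a; print(n,"h hist",np.histogram(h,bins=np.arange(h.max()-.045,h.max()+.003,.003)))
    H=np.percentile(h,99)
    # sleeve side points: axial 3..36 mm below top -> circle fit with fixed r=22
    from scipy.optimize import least_squares
    m=(h<H-.003)&(h>H-.034); A=np.c_[q@ex,q@yd][m]
    f=least_squares(lambda p:np.hypot(*(A-p).T)-.022,A.mean(0),loss="soft_l1",f_scale=.002); print("axis(ex,yd)",f.x,"n",m.sum(),"rms",np.sqrt((f.fun**2).mean()),"H",H)
    t=(h>H-.004); T=np.c_[q@ex,q@yd][t]; print("mouth face circle",cv2.minEnclosingCircle((T*1000).astype(np.float32)),t.sum(), "h med",np.median(h[t]))
    M=f.x[0]*ex+f.x[1]*yd+np.median(h[t])*a; print("M",M)
    # switch ball
    g=im.max(2)<45
    k=g&(np.abs(P[...,0]-.5)<.1)&(np.abs(P[...,1]-.34)<.05)&(P[...,2]>.06)&(P[...,2]<.13); B=P[k]
    f=least_squares(lambda p:np.linalg.norm(B-p,axis=1)-.013,B.mean(0)-[0,0,.01],loss="soft_l1",f_scale=.002) if len(B)>6 else None
    print("ball",len(B),None if f is None else (f.x,np.sqrt((f.fun**2).mean())))
    k=(np.hypot(P[...,0]-.498,P[...,1]+.2025)<.018)&(P[...,2]>.06)
    B=P[k];z=B[:,2]; tp=B[z>.076]; print("drum top",cv2.minEnclosingCircle((tp[:,:2]*1000).astype(np.float32)),tp.mean(0))
    for nm,lo,hi in(("red",(0,0,120),(60,60,255)),("yel",(0,120,150),(90,255,255))):
        mk=cv2.inRange(im,np.array(lo,np.uint8),np.array(hi,np.uint8))>0
        nl,L,st,ce=cv2.connectedComponentsWithStats(mk.astype(np.uint8))
        print(nm,[P[L==i].mean(0).round(3).tolist() for i in range(1,nl) if st[i,4]>40])
E
```

```text
top h hist (array([  1,   4,  13,  21,  19,  21,  15,  28,  25,  25,  23,  33,  35,
       147,  88]), array([-0.07631494, -0.07331494, -0.07031494, -0.06731494, -0.06431494,
       -0.06131494, -0.05831494, -0.05531494, -0.05231494, -0.04931494,
       -0.04631494, -0.04331494, -0.04031494, -0.03731494, -0.03431494,
       -0.03131494]))
axis(ex,yd) [0.48115047 0.26692599] n 299 rms 0.005595076239680166 H -0.03260404806900856
mouth face circle ((480.3723449707031, 266.6502380371094), 22.77553939819336) 217 h med -0.03457193485677435
M [0.4594985  0.22010105 0.21063506]
ball 93 (array([0.50016335, 0.34551819, 0.09083152]), np.float64(0.0013963928972056273))
drum top ((499.0733642578125, -202.405029296875), 13.048379898071289) [ 0.49928888 -0.20267464  0.07953882]
red [[0.604, -0.169, 0.065], [0.586, -0.229, 0.066], [0.41, -0.195, 0.066]]
yel [[0.77, -0.119, 0.198], [0.407, -0.272, 0.066]]
side h hist (array([11,  4, 18, 20, 23, 17, 26, 17, 21, 24, 26, 21, 28, 33, 76]), array([-0.07474024, -0.07174024, -0.06874024, -0.06574024, -0.06274024,
       -0.05974024, -0.05674024, -0.05374024, -0.05074024, -0.04774024,
       -0.04474024, -0.04174024, -0.03874024, -0.03574024, -0.03274024,
       -0.02974024]))
axis(ex,yd) [0.4785042 0.2698747] n 237 rms 0.002887778666169566 H -0.030814356763550464
mouth face circle ((479.12274169921875, 268.983642578125), 22.823930740356445) 104 h med -0.03180835307993617
M [0.45615332 0.2234176  0.21170526]
ball 0 None
drum top ((496.7916259765625, -201.392822265625), 13.499223709106445) [ 0.49619913 -0.20308908  0.08029176]
red [[0.603, -0.167, 0.068], [0.583, -0.229, 0.071], [0.41, -0.19, 0.065]]
yel [[0.406, -0.27, 0.068]]
```

```bash
cat >> h.py <<'E'
def plan(way,p=None,R=None,step=.095,ang=33):
    """way: list of (pos,Rotation[,step]); prints end-of-call shares (linear, delta_rot) for each call"""
    o=monitor.observe()
    if p is None: p=o["position"]; R=Ro.from_euler("xyz",o["tool_rot"])
    for w in way:
        q,S=np.array(w[0],float),w[1]; st=w[2] if len(w)>2 else step
        for _ in range(20):
            l=R.inv().apply(q-p); r=(R.inv()*S).as_rotvec(degrees=True)
            f=max(np.abs(l).max()/st,np.linalg.norm(r)/ang,1); n=np.ceil(f-.02)
            l=np.round(l/n*10,3); r=np.round(r/n/120,3)
            p=p+R.apply(l/10); R=R*Ro.from_rotvec(r*120,degrees=True)
            print(l.tolist(),r.tolist(),p.round(4))
            if n==1: break
    return p,R
def down(yd): return Ro.from_euler("xyz",[180,0,yd],degrees=True)
E
python3 - <<'E'
from h import *
D=down(81.2)
plan([([.35,.25,.36],down(115)),([.498,-.2023,.20],D)])
E
```

```text
[-0.784, -0.883, -0.367] [-0.0, 0.0, 0.121] [0.268  0.4713 0.2863]
[-0.654, -0.438, -0.245] [-0.0, 0.0, 0.081] [0.2954 0.3976 0.3108]
[-0.718, -0.322, -0.245] [-0.0, 0.0, 0.081] [0.3227 0.3238 0.3354]
[-0.762, -0.196, -0.245] [-0.0, 0.0, 0.081] [0.35 0.25 0.36]
[-0.945, -0.114, 0.321] [-0.0, 0.0, 0.056] [0.3796 0.1595 0.3279]
[-0.952, -0.003, 0.321] [-0.0, 0.0, 0.056] [0.4092 0.069  0.2959]
[-0.945, 0.109, 0.32] [-0.0, 0.0, 0.057] [ 0.4388 -0.0214  0.264 ]
[-0.926, 0.22, 0.321] [-0.0, 0.0, 0.056] [ 0.4684 -0.1119  0.2319]
[-0.893, 0.327, 0.32] [-0.0, 0.0, 0.057] [ 0.498  -0.2023  0.2   ]
```

>>> {"api": "apply_moves", "payload": {
  "linear": [
    [-0.16, -0.18, -0.07],
    [-0.31, -0.35, -0.15],
    [-0.47, -0.53, -0.22],
    [-0.63, -0.71, -0.29],
    [-0.784, -0.883, -0.367]
  ],
  "delta_rot": [
    [0, 0, 0.024],
    [0, 0, 0.048],
    [0, 0, 0.073],
    [0, 0, 0.097],
    [0, 0, 0.121]
  ],
  "gripper": 0.3
}}

```text
clock: 0.52
position: [0.2683, 0.4701, 0.2866]
tool_rot: [-3.141, 0.0, 2.514]
force: [1.2, -0.5, 0.5]
grip_width: 0.0555
finger_force: 0.0
```

>>> {"api": "apply_moves", "payload": {
  "linear": [
    [-0.13, -0.09, -0.05],
    [-0.26, -0.18, -0.1],
    [-0.39, -0.26, -0.15],
    [-0.52, -0.35, -0.2],
    [-0.654, -0.438, -0.245]
  ],
  "delta_rot": [
    [0, 0, 0.016],
    [0, 0, 0.032],
    [0, 0, 0.049],
    [0, 0, 0.065],
    [0, 0, 0.081]
  ]
}}

```text
clock: 0.93
position: [0.2957, 0.3968, 0.3115]
tool_rot: [-3.141, -0.0, 2.344]
force: [0.8, -0.3, -0.1]
grip_width: 0.0557
finger_force: 0.0
```

>>> {"api": "apply_moves", "payload": {
  "linear": [
    [-0.14, -0.06, -0.05],
    [-0.29, -0.13, -0.1],
    [-0.43, -0.19, -0.15],
    [-0.57, -0.26, -0.2],
    [-0.718, -0.322, -0.245]
  ],
  "delta_rot": [
    [0, 0, 0.016],
    [0, 0, 0.032],
    [0, 0, 0.049],
    [0, 0, 0.065],
    [0, 0, 0.081]
  ]
}}

```text
clock: 1.35
position: [0.3231, 0.3225, 0.3362]
tool_rot: [3.142, -0.0, 2.174]
force: [0.5, -0.2, 0.2]
grip_width: 0.0552
finger_force: 0.0
```

>>> {"api": "apply_moves", "payload": {
  "linear": [
    [-0.15, -0.04, -0.05],
    [-0.3, -0.08, -0.1],
    [-0.46, -0.12, -0.15],
    [-0.61, -0.16, -0.2],
    [-0.762, -0.196, -0.245]
  ],
  "delta_rot": [
    [0, 0, 0.016],
    [0, 0, 0.032],
    [0, 0, 0.049],
    [0, 0, 0.065],
    [0, 0, 0.081]
  ]
}}

```text
clock: 1.77
position: [0.3505, 0.2486, 0.3608]
tool_rot: [3.141, -0.0, 2.004]
force: [0.3, 0.7, 0.5]
grip_width: 0.0555
finger_force: 0.0
```

Tracking is excellent, so I'll continue.

>>> {"api": "apply_moves", "payload": {
  "linear": [
    [-0.19, -0.02, 0.06],
    [-0.38, -0.05, 0.13],
    [-0.57, -0.07, 0.19],
    [-0.76, -0.09, 0.26],
    [-0.945, -0.114, 0.321]
  ],
  "delta_rot": [
    [0, 0, 0.011],
    [0, 0, 0.022],
    [0, 0, 0.034],
    [0, 0, 0.045],
    [0, 0, 0.056]
  ]
}}

```text
clock: 2.18
position: [0.3798, 0.1574, 0.3269]
tool_rot: [-3.141, 0.0, 1.888]
force: [-0.7, 0.3, -0.9]
grip_width: 0.0556
finger_force: 0.0
```

>>> {"api": "apply_moves", "payload": {
  "linear": [
    [-0.19, 0, 0.06],
    [-0.38, 0, 0.13],
    [-0.57, 0, 0.19],
    [-0.76, 0, 0.26],
    [-0.952, -0.003, 0.321]
  ],
  "delta_rot": [
    [0, 0, 0.011],
    [0, 0, 0.022],
    [0, 0, 0.034],
    [0, 0, 0.045],
    [0, 0, 0.056]
  ]
}}

```text
clock: 2.6
position: [0.409, 0.067, 0.2948]
tool_rot: [-3.141, 0.0, 1.77]
force: [0.5, -1.0, -0.4]
grip_width: 0.0558
finger_force: 0.0
```

>>> {"api": "apply_moves", "payload": {
  "linear": [
    [-0.19, 0.02, 0.06],
    [-0.38, 0.04, 0.13],
    [-0.57, 0.07, 0.19],
    [-0.76, 0.09, 0.26],
    [-0.945, 0.109, 0.32]
  ],
  "delta_rot": [
    [0, 0, 0.011],
    [0, 0, 0.022],
    [0, 0, 0.034],
    [0, 0, 0.045],
    [0, 0, 0.057]
  ]
}}

```text
clock: 3.02
position: [0.4384, -0.0235, 0.2628]
tool_rot: [-3.14, 0.001, 1.651]
force: [0.3, -0.6, 0.3]
grip_width: 0.0557
finger_force: 0.0
```

>>> {"api": "apply_moves", "payload": {
  "linear": [
    [-0.19, 0.04, 0.06],
    [-0.37, 0.09, 0.13],
    [-0.56, 0.13, 0.19],
    [-0.74, 0.18, 0.26],
    [-0.926, 0.22, 0.321]
  ],
  "delta_rot": [
    [0, 0, 0.011],
    [0, 0, 0.022],
    [0, 0, 0.034],
    [0, 0, 0.045],
    [0, 0, 0.056]
  ]
}}

```text
clock: 3.43
position: [0.4678, -0.1138, 0.2307]
tool_rot: [-3.14, 0.001, 1.534]
force: [-0.0, 0.7, -0.5]
grip_width: 0.0554
finger_force: 0.0
```

>>> {"api": "apply_moves", "payload": {
  "linear": [
    [-0.22, 0.08, 0.08],
    [-0.45, 0.16, 0.16],
    [-0.67, 0.25, 0.24],
    [-0.893, 0.327, 0.32],
    [-0.893, 0.327, 0.32]
  ],
  "delta_rot": [
    [0, 0, 0.014],
    [0, 0, 0.028],
    [0, 0, 0.043],
    [0, 0, 0.057],
    [0, 0, 0.057]
  ]
}}

```text
clock: 3.85
position: [0.4968, -0.2072, 0.1979]
tool_rot: [-3.14, 0.003, 1.41]
force: [-0.7, 0.4, 0.1]
grip_width: 0.0554
finger_force: 0.0
```

```bash
python3 - <<'E'
from h import *
o=monitor.observe(); print(o["position"],o["tool_rot"],o["qpos"].round(3))
plan([([.498,-.2023,.071],down(81.2),.07)])
E
```

```text
[ 0.49676914 -0.20720941  0.19791246] [-3.13969382e+00  2.95632207e-03  1.40981649e+00] [-0.109  0.509  0.543  1.901 -0.345  0.826  0.454]
[0.027, 0.003, 0.634] [-0.0, 0.001, -0.002] [ 0.4973 -0.2048  0.1345]
[0.026, 0.004, 0.635] [-0.001, 0.0, -0.002] [ 0.498  -0.2023  0.071 ]
```

>>> {"api": "apply_moves", "payload": {
  "linear": [
    [0, 0, 0],
    [0, 0, 0.15],
    [0, 0, 0.3],
    [0, 0, 0.5],
    [0, 0, 0.7]
  ],
  "delta_rot": [
    [0, 0, 0],
    [0, 0, 0],
    [0, 0, 0],
    [0, 0, 0],
    [0, 0, 0]
  ]
}}

```text
clock: 4.27
position: [0.4975, -0.2018, 0.1292]
tool_rot: [3.141, 0.0, 1.417]
force: [0.2, -0.5, -0.1]
grip_width: 0.0553
finger_force: 0.0
```

```bash
python3 - <<'E'
from h import *
o=monitor.observe(); print(o["position"],o["tool_rot"])
p,d=optics.grab_frame("top");q,_=optics.grab_frame("side")
cv2.imwrite("pics/pre.png",np.hstack([cv2.resize(p[215:300,360:460],None,fx=4,fy=4),cv2.resize(q[255:355,260:360],None,fx=3.4,fy=3.4)])[:,:,::-1])
plan([([.498,-.2023,.071],down(81.2),.07)])
E
```

```text
[ 0.49746848 -0.20181529  0.12921422] [3.14138951e+00 2.34030702e-04 1.41736924e+00]
[-0.007, 0.022, 0.567] [-0.002, -0.0, -0.0] [ 0.498  -0.2023  0.071 ]
```

View pics/pre.png

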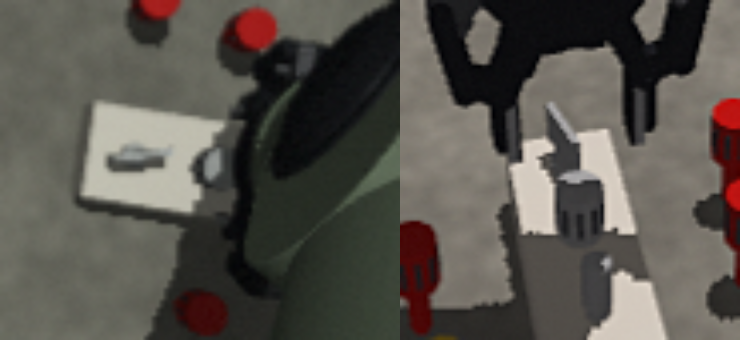

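The side crop shows the fingers straddling the drum, with the gap centred at crop x≈575 and the drum at 578. I'll descend and grip.

>>> {"api": "apply_moves", "payload": {
  "linear": [
    [0, 0, 0.15],
    [0, 0, 0.3],
    [0, 0, 0.45],
    [0, 0, 0.59],
    [0, 0, 0.59]
  ],
  "delta_rot": [
    [0, 0, 0],
    [0, 0, 0],
    [0, 0, 0],
    [0, 0, 0],
    [0, 0, 0]
  ]
}}

```text
clock: 4.78
position: [0.4972, -0.2017, 0.07]
tool_rot: [-3.139, -0.0, 1.417]
force: [-0.5, 0.3, -0.1]
grip_width: 0.0552
finger_force: 0.0
```

>>> {"api": "apply_moves", "payload": {
  "linear": [
    [0, 0, 0],
    [0, 0, 0],
    [0, 0, 0],
    [0, 0, 0],
    [0, 0, 0]
  ],
  "delta_rot": [
    [0, 0, 0],
    [0, 0, 0],
    [0, 0, 0],
    [0, 0, 0],
    [0, 0, 0]
  ],
  "gripper": -1,
  "force": 40
}}

```text
clock: 5.2
position: [0.4984, -0.2022, 0.0722]
tool_rot: [3.14, 0.0, 1.417]
force: [-2.1, -0.6, 7.9]
grip_width: 0.0248
finger_force: 38.7
```

>>> {"api": "apply_moves", "payload": {
  "linear": [
    [0, 0, 0],
    [0, 0, 0],
    [0, 0, 0],
    [0, 0, 0],
    [0, 0, 0]
  ],
  "delta_rot": [
    [0, 0, 0],
    [0, 0, 0],
    [0, 0, 0],
    [0, 0, 0],
    [0, 0, 0]
  ]
}}

```text
clock: 5.62
position: [0.4984, -0.2022, 0.0722]
tool_rot: [3.14, 0.0, 1.417]
force: [-2.5, 0.3, 8.6]
grip_width: 0.0247
finger_force: 38.7
```

```bash
cat >> h.py <<'E'
xd=np.array([np.cos(np.radians(-6)),np.sin(np.radians(-6)),0]);yd=np.array([-xd[1],xd[0],0])
a=-.5*xd+np.array([0,0,.75**.5]); M=np.array([.4572,.2214,.212])
# tool frame on the chuck axis; spin phi (deg) about tool z from tool y = along ex
def chuck(phi):
    z=-a; y=np.cross(yd,a); x=np.cross(y,z); return Ro.from_matrix(np.c_[x,y,z])*Ro.from_rotvec([0,0,phi],degrees=True)
E
python3 - <<'E'
from h import *
D=down(81.2)
for ph in (-30,-15,0,15,30): print(ph,np.degrees((D.inv()*chuck(ph)).magnitude()))
S=chuck(0)
p,R=plan([([.498,-.2023,.17],D),([.43,.02,.34],(D*Ro.from_rotvec((D.inv()*S).as_rotvec()*.6))),(M+.12*a,S)])
E
```

```text
-30 44.17028980569193
-15 34.77867980191887
0 30.127397068442836
15 32.33297663430633
30 40.283950579193295
[-0.001, -0.001, -0.489] [0.0, 0.0, -0.0] [ 0.4983 -0.2023  0.1211]
[-0.0, -0.002, -0.489] [0.001, 0.0, -0.0] [ 0.498  -0.2023  0.17  ]
[0.697, -0.338, -0.566] [-0.05, 0.001, -0.005] [ 0.4753 -0.1282  0.2266]
[0.702, -0.27, -0.597] [-0.05, 0.001, -0.004] [ 0.4526 -0.0541  0.2833]
[0.705, -0.2, -0.62] [-0.05, 0.002, -0.005] [0.43 0.02 0.34]
[0.673, -0.209, 0.019] [-0.033, 0.001, -0.003] [0.4191 0.0892 0.332 ]
[0.675, -0.205, 0.006] [-0.034, 0.001, -0.003] [0.4084 0.1585 0.324 ]
[0.676, -0.202, -0.007] [-0.033, 0.0, -0.003] [0.3975 0.2277 0.3159]
```

>>> {"api": "apply_moves", "payload": {
  "linear": [
    [0, 0, -0.08],
    [0, 0, -0.2],
    [0, 0, -0.35],
    [0, 0, -0.5],
    [0, 0, -0.65]
  ],
  "delta_rot": [
    [0, 0, 0],
    [0, 0, 0],
    [0, 0, 0],
    [0, 0, 0],
    [0, 0, 0]
  ]
}}

```text
clock: 6.03
position: [0.4982, -0.2021, 0.138]
tool_rot: [3.141, 0.0, 1.417]
force: [-0.4, -0.1, -1.5]
grip_width: 0.0249
finger_force: 39.6
```

>>> {"api": "apply_moves", "payload": {
  "linear": [
    [0, 0, -0.1],
    [0, 0, -0.2],
    [0, 0, -0.3],
    [0, 0, -0.33],
    [0, 0, -0.33]
  ],
  "delta_rot": [
    [0, 0, 0],
    [0, 0, 0],
    [0, 0, 0],
    [0, 0, 0],
    [0, 0, 0]
  ]
}}

```text
clock: 6.45
position: [0.4984, -0.2021, 0.1697]
tool_rot: [3.141, 0.0, 1.417]
force: [-0.3, -0.0, -2.0]
grip_width: 0.0248
finger_force: 39.7
```

>>> {"api": "apply_moves", "payload": {
  "linear": [
    [0.1, -0.05, -0.1],
    [0.25, -0.12, -0.2],
    [0.4, -0.19, -0.32],
    [0.55, -0.27, -0.44],
    [0.697, -0.338, -0.566]
  ],
  "delta_rot": [
    [-0.007, 0, -0.001],
    [-0.018, 0, -0.002],
    [-0.029, 0, -0.003],
    [-0.04, 0, -0.004],
    [-0.05, 0.001, -0.005]
  ]
}}

```text
clock: 6.87
position: [0.4745, -0.1272, 0.2252]
tool_rot: [3.037, -0.002, 1.427]
force: [0.3, 0.4, -1.0]
grip_width: 0.0248
finger_force: 39.7
```

>>> {"api": "apply_moves", "payload": {
  "linear": [
    [0.14, -0.05, -0.12],
    [0.28, -0.11, -0.24],
    [0.42, -0.16, -0.36],
    [0.56, -0.22, -0.48],
    [0.702, -0.27, -0.597]
  ],
  "delta_rot": [
    [-0.01, 0, -0.001],
    [-0.02, 0, -0.002],
    [-0.03, 0, -0.002],
    [-0.04, 0, -0.003],
    [-0.05, 0.001, -0.004]
  ]
}}

```text
clock: 7.28
position: [0.452, -0.0532, 0.2821]
tool_rot: [2.932, -0.002, 1.436]
force: [-0.3, 0.5, -1.3]
grip_width: 0.0248
finger_force: 39.7
```

>>> {"api": "apply_moves", "payload": {
  "linear": [
    [0.14, -0.04, -0.12],
    [0.28, -0.08, -0.25],
    [0.42, -0.12, -0.37],
    [0.56, -0.16, -0.5],
    [0.705, -0.2, -0.62]
  ],
  "delta_rot": [
    [-0.01, 0, -0.001],
    [-0.02, 0, -0.002],
    [-0.03, 0.001, -0.003],
    [-0.04, 0.002, -0.004],
    [-0.05, 0.002, -0.005]
  ]
}}

```text
clock: 7.7
position: [0.4294, 0.0208, 0.3391]
tool_rot: [2.826, -0.004, 1.447]
force: [0.6, -0.2, -1.3]
grip_width: 0.0247
finger_force: 39.7
```

```bash
python3 - <<'E'
from h import *
o=monitor.observe(); print(o["position"],o["tool_rot"],o["qpos"].round(3),o["grip_width"],o["finger_force"])
plan([(M+.12*a,chuck(0))])
E
```

```text
[0.42940181 0.02083573 0.33913277] [ 2.82638668 -0.00363732  1.44723117] [-0.825 -0.099  0.517  2.187  0.253  0.765 -0.585] 0.02470462141269028 39.70761716365814
[0.671, -0.206, 0.017] [-0.033, 0.001, -0.003] [0.4188 0.0898 0.3314]
[0.672, -0.202, 0.004] [-0.033, 0.001, -0.003] [0.4082 0.1587 0.3237]
[0.673, -0.198, -0.008] [-0.033, 0.0, -0.003] [0.3975 0.2276 0.3159]
```

>>> {"api": "apply_moves", "payload": {
  "linear": [
    [0.13, -0.04, 0],
    [0.27, -0.08, 0.01],
    [0.4, -0.12, 0.01],
    [0.54, -0.16, 0.02],
    [0.673, -0.207, 0.019]
  ],
  "delta_rot": [
    [-0.007, 0, -0.001],
    [-0.013, 0, -0.001],
    [-0.02, 0, -0.002],
    [-0.026, 0, -0.002],
    [-0.033, 0.001, -0.003]
  ]
}}

```text
clock: 8.12
position: [0.4189, 0.0901, 0.3303]
tool_rot: [2.758, -0.003, 1.454]
force: [0.3, 0.3, -1.5]
grip_width: 0.0244
finger_force: 39.7
```

>>> {"api": "apply_moves", "payload": {
  "linear": [
    [0.13, -0.04, 0],
    [0.27, -0.08, 0],
    [0.4, -0.12, 0],
    [0.54, -0.16, 0],
    [0.675, -0.203, 0.005]
  ],
  "delta_rot": [
    [-0.007, 0, -0.001],
    [-0.013, 0, -0.001],
    [-0.02, 0, -0.002],
    [-0.026, 0, -0.002],
    [-0.033, 0.001, -0.003]
  ]
}}

```text
clock: 8.53
position: [0.4083, 0.1593, 0.3225]
tool_rot: [2.689, -0.002, 1.46]
force: [-0.0, 1.2, -0.8]
grip_width: 0.0249
finger_force: 39.7
```

>>> {"api": "apply_moves", "payload": {
  "linear": [
    [0.17, -0.05, 0],
    [0.34, -0.1, 0],
    [0.51, -0.15, 0],
    [0.674, -0.2, -0.008],
    [0.674, -0.2, -0.008]
  ],
  "delta_rot": [
    [-0.008, 0, -0.001],
    [-0.016, 0, -0.001],
    [-0.025, 0, -0.002],
    [-0.033, 0, -0.003],
    [-0.033, 0, -0.003]
  ]
}}

```text
clock: 8.95
position: [0.3968, 0.2305, 0.3142]
tool_rot: [2.62, 0.001, 1.47]
force: [-0.5, 1.4, -1.1]
grip_width: 0.0248
finger_force: 39.7
```

```bash
python3 - <<'E'
from h import *
o=monitor.observe(); print(o["position"],o["tool_rot"],o["qpos"].round(3),o["grip_width"],o["finger_force"])
plan([(M+.085*a,chuck(0))])
E
```

```text
[0.39684116 0.23053866 0.31421888] [2.62001044e+00 9.30733606e-04 1.46980056e+00] [-1.051  0.028  0.091  2.233  0.699  0.738 -1.555] 0.024827366848186476 39.7204452753067
[-0.028, 0.018, 0.34] [-0.001, -0.001, 0.002] [0.415  0.2259 0.2856]
```

>>> {"api": "apply_moves", "payload": {
  "linear": [
    [0, 0, 0.1],
    [0, 0, 0.2],
    [0, 0, 0.34],
    [0, 0, 0.34],
    [0, 0, 0.34]
  ],
  "delta_rot": [
    [0, 0, 0],
    [0, 0, 0],
    [0, 0, 0],
    [0, 0, 0],
    [0, 0, 0]
  ]
}}

```text
clock: 9.37
position: [0.4145, 0.2253, 0.2852]
tool_rot: [2.621, 0.002, 1.465]
force: [0.5, 0.4, -1.4]
grip_width: 0.0248
finger_force: 39.7
```

```bash
python3 - <<'E'
from h import *
o=monitor.observe(); print(o["position"],o["tool_rot"])
plan([(M+.085*a,chuck(0))])
T=o["position"]; z=Ro.from_euler("xyz",o["tool_rot"]).as_matrix()[:,2]; foot=T+.058*z
p,d=optics.grab_frame("top");q,e=optics.grab_frame("side"); np.save("t1",d);np.save("s1",e)
cv2.imwrite("pics/t1f.png",p[:,:,::-1]);cv2.imwrite("pics/s1f.png",q[:,:,::-1])
for n in("top","side"): print(n,"foot",proj(n,foot),"mouth",proj(n,M))
cv2.imwrite("pics/ins.png",np.hstack([cv2.resize(p[215:315,180:280],None,fx=4,fy=4,interpolation=2),cv2.resize(q[110:210,190:290],None,fx=4,fy=4,interpolation=2)])[:,:,::-1])
E
```

```text
[0.41450228 0.22526191 0.28518072] [2.62110750e+00 1.99049087e-03 1.46517143e+00]
[0.006, 0.005, -0.002] [-0.001, 0.001, 0.0] [0.4149 0.2258 0.2856]
top foot [[224.37470019 283.15158207]] mouth [[227.4913986  275.51165546]]
side foot [[231.57502232 146.74948688]] mouth [[238.61971051 154.78354894]]
```

View pics/ins.png

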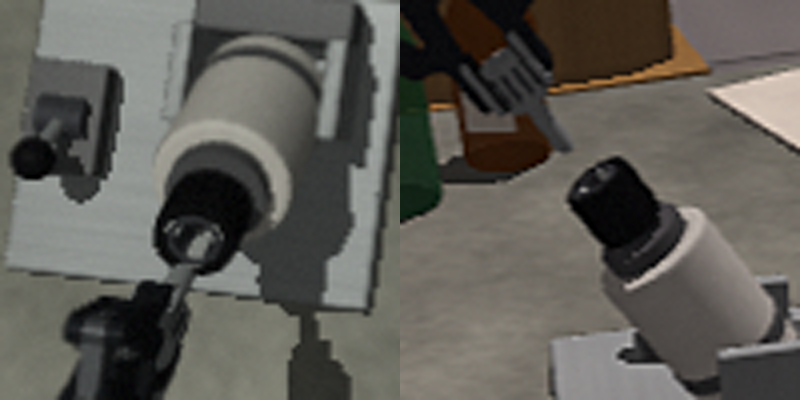

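The top crop shows the shank foot at ≈(226.7,282.5) and the bore centre at ≈(228,275). The side crop shows the foot at ≈(230.6,147) and the mouth at ≈(239.3,154.7). There may be an offset of 1 to 1.5 px against the model, so I'll check it enlarged with the predictions overlaid.

```bash
python3 - <<'E'
from h import *
o=monitor.observe(); T=o["position"]; z=Ro.from_euler("xyz",o["tool_rot"]).as_matrix()[:,2]
ex=np.cross(yd,a); th=np.linspace(0,2*np.pi,60); out=[]
for n,(r,c) in {"top":(252,202),"side":(130,212)}.items():
    im=cv2.imread(f"pics/{n[0]}1f.png"); s=8; w=50
    im=cv2.convertScaleAbs(im[r:r+w,c:c+w],alpha=1.5,beta=15)
    im=cv2.resize(im,None,fx=s,fy=s,interpolation=cv2.INTER_NEAREST)
    f=lambda X:np.int32(np.round((proj(n,X)-[c,r]+.5)*s))
    for R in(.015,.022): cv2.polylines(im,[f(M+R*(np.cos(th)[:,None]*ex+np.sin(th)[:,None]*yd))],True,(0,255,0) if R<.02 else (255,255,0),1)
    sx=np.cross(z,[0,1,0]); v=T-(optics and (-cam(n)[2].T@cam(n)[3])); si=np.cross(v,z); si/=np.linalg.norm(si)
    for k in(-1,1): cv2.polylines(im,[f(np.array([T+.02*z,T+.058*z])+k*.006*si)],False,(0,0,255),1)
    out.append(im)
cv2.imwrite("pics/ov.png",np.hstack(out))
E
```

```text
(no output)
```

View pics/ov.png

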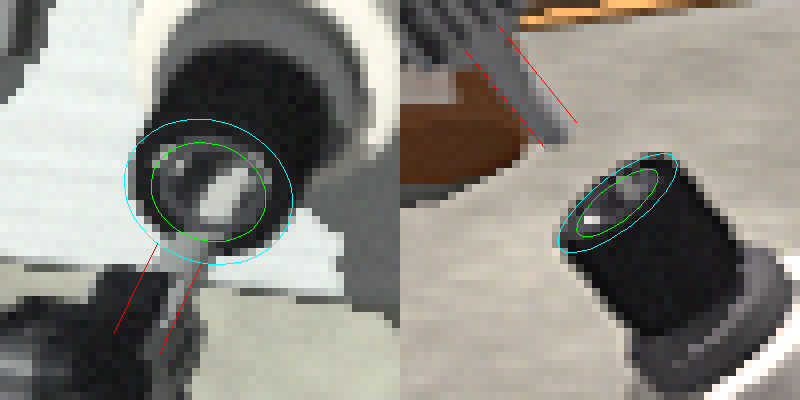

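```bash
python3 - <<'E'
from h import *
o=monitor.observe(); T=o["position"]; Rt=Ro.from_euler("xyz",o["tool_rot"]); z=Rt.as_matrix()[:,2]
for n in("top","side"):
    d0=np.load(n+"_d.npy"); d1=np.load(n[0]+"1.npy"); fg=(d1>0)&(d0-d1>.006)
    C=-cam(n)[2].T@cam(n)[3]; si=np.cross(T-C,z); si/=np.linalg.norm(si)
    A=proj(n,T+.040*z)[0];B=proj(n,T+.055*z)[0];u=(B-A)/np.linalg.norm(B-A);nn=np.array([-u[1],u[0]])
    ys,xs=np.nonzero(fg); X=np.c_[xs,ys]-A; s=X@u;t=X@nn; L=np.linalg.norm(B-A)
    k=(s>0)&(s<L)&(abs(t)<8); e=proj(n,T+.047*z+.001*si)[0]-proj(n,T+.047*z)[0]; pm=e@nn
    print(n,"px/mm",pm,"count",k.sum(),"offset mm along si",t[k].mean()/pm,"width mm",k.sum()/L/abs(pm),"si in tool",Rt.inv().apply(si).round(2), "tip s beyond", s[(abs(t)<6)&(s<L+8)].max()-L)
    P=cloud(n,d1); Q=Rt.inv().apply((P-T).reshape(-1,3)).reshape(P.shape)
    m=fg&(Q[...,2]>.038)&(Q[...,2]<.056)&(np.hypot(Q[...,0],Q[...,1])<.02); print("pts mean tool",Q[m].mean(0),m.sum())
E
```

```text
top px/mm 0.5095079605308028 count 39 offset mm along si -0.011736387460499103 width mm 16.022211472649207 si in tool [-0.93 -0.35 -0.  ] tip s beyond 4.180022149475904
pts mean tool [-0.00387963  0.00403558  0.04896444] 28
side px/mm 0.4232531754721472 count 35 offset mm along si 0.9163579700279499 width mm 13.381048032116606 si in tool [-0.19 -0.98 -0.  ] tip s beyond 7.989843212190302
pts mean tool [-0.00352624 -0.00049141  0.0464679 ] 39
```

```bash
python3 - <<'E'
from h import *
o=monitor.observe(); T=o["position"]; Rt=Ro.from_euler("xyz",o["tool_rot"]); z=Rt.as_matrix()[:,2]
for n in("top","side"):
    im=cv2.imread(f"pics/{n[0]}1f.png").astype(np.float32); d=np.load(n[0]+"1.npy");b=cv2.imread(f"pics/{n}0.png").astype(np.float32); d0=np.load(n+"_d.npy")
    C=-cam(n)[2].T@cam(n)[3]; si=np.cross(T-C,z); si/=np.linalg.norm(si)
    for s in(.042,.046,.050,.054):
        w=np.arange(-14,14.1,2)/1000
        uv=proj(n,T+s*z+w[:,None]*si).astype(np.float32)
        f=lambda I,m:cv2.remap(I,uv[None,:,0],uv[None,:,1],m)[0]
        print(n,s,"g",f(im,1)[:,1].astype(int).tolist(),"bg",f(b,1)[:,1].astype(int).tolist(),"dd",((f(d0,0)-f(d,0))*1000).astype(int).tolist())
E
```

```text
top 0.042 g [76, 29, 23, 16, 16, 15, 17, 13, 70, 89, 59, 66, 100, 120, 121] bg [120, 99, 78, 61, 88, 110, 112, 111, 112, 111, 112, 115, 116, 117, 117] dd [263, 258, 269, 264, 269, 285, 288, 281, 277, 281, 276, 276, 263, 3, 1]
top 0.046 g [145, 137, 97, 88, 76, 37, 15, 21, 56, 88, 58, 72, 118, 119, 119] bg [143, 142, 120, 111, 114, 101, 103, 107, 83, 67, 98, 115, 115, 115, 116] dd [-5, -1, 0, 3, 3, 268, 266, 284, 276, 274, 275, 244, 1, -2, 0]
top 0.05 g [147, 144, 144, 145, 136, 98, 97, 76, 67, 73, 59, 53, 88, 112, 116] bg [142, 142, 142, 142, 141, 142, 142, 133, 119, 100, 76, 55, 86, 110, 115] dd [1, 0, -2, 2, 2, 220, 225, 225, 251, 227, 228, 0, 0, -1, 3]
top 0.054 g [148, 149, 147, 145, 144, 115, 97, 96, 89, 77, 61, 73, 119, 111, 104] bg [145, 145, 144, 142, 142, 142, 141, 142, 141, 138, 133, 132, 119, 109, 102] dd [-1, -1, 0, 1, 2, 216, 220, 222, 225, 226, 224, 219, 0, -3, 0]
side 0.042 g [105, 106, 106, 107, 106, 93, 71, 57, 54, 54, 42, 30, 28, 25, 22] bg [102, 105, 104, 104, 103, 102, 106, 88, 53, 22, 26, 27, 27, 24, 21] dd [-9, -3, 2, 3, 669, 669, 666, 667, 660, 581, 573, 573, 0, -10, 0]
side 0.046 g [101, 104, 106, 107, 104, 93, 76, 60, 54, 53, 40, 29, 26, 21, 20] bg [99, 101, 104, 103, 102, 103, 103, 97, 76, 49, 33, 24, 25, 21, 21] dd [1, 6, -8, -8, 1, 1, 660, 657, 648, 610, 581, -4, -5, 1, 1]
side 0.05 g [104, 104, 103, 105, 103, 92, 76, 60, 53, 55, 47, 35, 20, 17, 19] bg [102, 102, 101, 102, 102, 102, 100, 101, 98, 84, 54, 27, 19, 16, 17] dd [-4, -2, -2, 1, -2, 643, 641, 639, 639, 627, 596, -4, -4, 0, 0]
side 0.054 g [102, 101, 102, 103, 102, 96, 76, 59, 52, 53, 57, 60, 55, 38, 11] bg [101, 101, 101, 101, 99, 96, 96, 94, 94, 95, 91, 77, 54, 37, 10] dd [2, 6, 6, 8, 0, 636, 625, 630, 612, 616, 0, 0, -2, -2, 0]
```

The overlay shows the mouth model on the steel ring in both views. The shank looks about 1.2 mm off in each view, and the mouth has the same per-camera bias (top -1.3 mm, side -1.0 mm), so the real misalignment is under 0.5 mm. I'll insert now.

>>> {"api": "apply_moves", "payload": {
  "linear": [
    [0, 0, 0.08],
    [0, 0, 0.16],
    [0, 0, 0.24],
    [0, 0, 0.3],
    [0, 0, 0.36]
  ],
  "delta_rot": [
    [0, 0, 0],
    [0, 0, 0],
    [0, 0, 0],
    [0, 0, 0],
    [0, 0, 0]
  ]
}}

```text
clock: 9.88
position: [0.4328, 0.2238, 0.2537]
tool_rot: [2.62, 0.001, 1.466]
force: [0.1, 0.8, -1.0]
grip_width: 0.0249
finger_force: 39.7
```

```bash
python3 - <<'E'
from h import *
o=monitor.observe(); Rt=Ro.from_euler("xyz",o["tool_rot"]); print("tool force",Rt.inv().apply(o["force"]).round(1),o["moment"].round(2),"rel M in chuck",chuck(0).inv().apply(o["position"]-M).round(4),o["finger_force"])
E
```

```text
tool force [ 0.8 -0.4  0.9] [0.09 0.75 0.04] rel M in chuck [-0.0001 -0.0004 -0.0483] 39.69031870365143
```

>>> {"api": "apply_moves", "payload": {
  "linear": [
    [0, 0, 0.06],
    [0, 0, 0.12],
    [0, 0, 0.18],
    [0, 0, 0.22],
    [0, 0, 0.24]
  ],
  "delta_rot": [
    [0, 0, 0],
    [0, 0, 0],
    [0, 0, 0],
    [0, 0, 0],
    [0, 0, 0]
  ]
}}

```text
clock: 10.3
position: [0.4446, 0.2226, 0.2331]
tool_rot: [2.62, 0.001, 1.466]
force: [-0.1, -0.1, -2.0]
grip_width: 0.0245
finger_force: 39.7
```

```bash
cat > st.py <<'E'
from h import *
o=monitor.observe(); Rt=Ro.from_euler("xyz",o["tool_rot"]); print("tool force",Rt.inv().apply(o["force"]).round(1),o["moment"].round(2),"rel M in chuck",chuck(0).inv().apply(o["position"]-M).round(4),"spin",(chuck(0).inv()*Rt).as_rotvec(degrees=True).round(2),o["finger_force"],o["qpos"].round(3))
E
python3 st.py
```

```text
tool force [-0.1 -1.1  1.7] [0.09 0.72 0.01] rel M in chuck [-0.0001 -0.0004 -0.0246] spin [ 0.13 -0.05 -0.  ] 39.69056725502014 [-0.994  0.228  0.175  2.276  0.9    0.485 -1.713]
```

>>> {"api": "apply_moves", "payload": {
  "linear": [
    [0, 0, 0.01],
    [0, 0, 0.02],
    [0, 0, 0.025],
    [0, 0, 0.03],
    [0, 0, 0.03]
  ],
  "delta_rot": [
    [0, 0, 0],
    [0, 0, 0],
    [0, 0, 0],
    [0, 0, 0],
    [0, 0, 0]
  ]
}}

```text
clock: 10.72
position: [0.4453, 0.2229, 0.2319]
tool_rot: [2.619, -0.001, 1.466]
force: [-29.1, -5.5, 33.6]
grip_width: 0.0248
finger_force: 44.2
```

```bash
python3 st.py
```

```text
tool force [ -8.5  -7.8 -43.3] [-1.31  2.24 -0.84] rel M in chuck [ 0.0003 -0.0004 -0.0232] spin [0.08 0.05 0.01] 44.18730139732361 [-0.994  0.231  0.176  2.277  0.907  0.479 -1.72 ]
```

Contact came exactly at the expected home depth, -23.2 mm. I'll relax and release.

>>> {"api": "apply_moves", "payload": {
  "linear": [
    [0, 0, -0.01],
    [0, 0, -0.018],
    [0, 0, -0.018],
    [0, 0, -0.018],
    [0, 0, -0.018]
  ],
  "delta_rot": [
    [0, 0, 0],
    [0, 0, 0],
    [0, 0, 0],
    [0, 0, 0],
    [0, 0, 0]
  ]
}}

```text
clock: 11.13
position: [0.4451, 0.2227, 0.2326]
tool_rot: [2.62, 0.0, 1.466]
force: [0.1, 0.2, -1.8]
grip_width: 0.0247
finger_force: 39.6
```

>>> {"api": "apply_moves", "payload": {
  "linear": [
    [0, 0, 0],
    [0, 0, 0],
    [0, 0, 0],
    [0, 0, 0],
    [0, 0, 0]
  ],
  "delta_rot": [
    [0, 0, 0],
    [0, 0, 0],
    [0, 0, 0],
    [0, 0, 0],
    [0, 0, 0]
  ],
  "gripper": 0.6
}}

```text
clock: 11.55
position: [0.4451, 0.2227, 0.2326]
tool_rot: [2.62, 0.0, 1.466]
force: [-0.2, 0.1, 0.3]
grip_width: 0.0683
finger_force: 0.0
```

>>> {"api": "apply_moves", "payload": {
  "linear": [
    [0, 0, 0],
    [0, 0, 0],
    [0, 0, 0],
    [0, 0, 0],
    [0, 0, 0]
  ],
  "delta_rot": [
    [0, 0, 0],
    [0, 0, 0],
    [0, 0, 0],
    [0, 0, 0],
    [0, 0, 0]
  ]
}}

```text
clock: 11.97
position: [0.445, 0.2227, 0.2326]
tool_rot: [2.62, 0.0, 1.466]
force: [1.2, -0.1, -0.4]
grip_width: 0.068
finger_force: 0.0
```

```bash
python3 st.py; python3 - <<'E'
from h import *
p,d=optics.grab_frame("top");q,e=optics.grab_frame("side"); np.save("t2",d);np.save("s2",e)
cv2.imwrite("pics/rel.png",np.hstack([cv2.resize(p[235:315,190:270],None,fx=5,fy=5,interpolation=2),cv2.resize(q[110:190,200:280],None,fx=5,fy=5,interpolation=2)])[:,:,::-1])
E
```

```text
tool force [0.  0.8 1. ] [0.16 0.52 0.02] rel M in chuck [ 0.     -0.0003 -0.024 ] spin [ 0.12 -0.01  0.01] 0.0 [-0.994  0.229  0.175  2.276  0.903  0.482 -1.715]
```

View pics/rel.png

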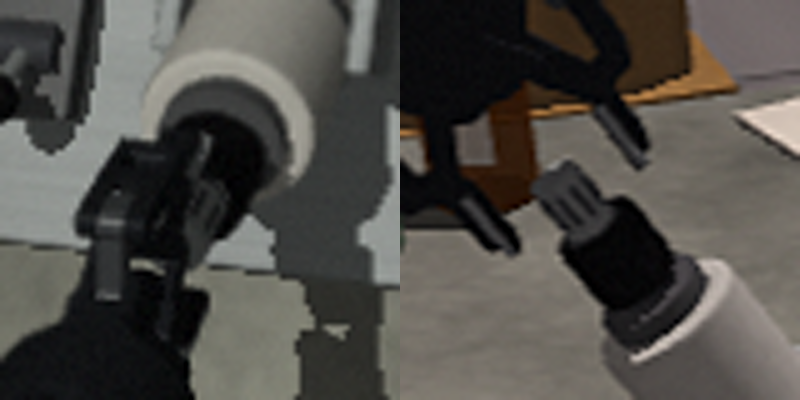

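The side crop shows the drum seated on the chuck at (570,195), with the fingers clear on both sides. Now I'll move down to the sleeve and grip it.

>>> {"api": "apply_moves", "payload": {
  "linear": [
    [0, 0, 0.08],
    [0, 0, 0.16],
    [0, 0, 0.24],
    [0, 0, 0.32],
    [0, 0, 0.38]
  ],
  "delta_rot": [
    [0, 0, 0],
    [0, 0, 0],
    [0, 0, 0],
    [0, 0, 0],
    [0, 0, 0]
  ]
}}

```text
clock: 12.48
position: [0.4642, 0.2204, 0.1985]
tool_rot: [2.621, 0.001, 1.466]
force: [-0.5, -0.6, 0.5]
grip_width: 0.0682
finger_force: 0.0
```

>>> {"api": "apply_moves", "payload": {
  "linear": [
    [0, 0, 0],
    [0, 0, 0],
    [0, 0, 0],
    [0, 0, 0],
    [0, 0, 0]
  ],
  "delta_rot": [
    [0, 0, 0],
    [0, 0, 0],
    [0, 0, 0],
    [0, 0, 0],
    [0, 0, 0]
  ],
  "gripper": -1,
  "force": 70
}}

```text
clock: 12.9
position: [0.4634, 0.2205, 0.1995]
tool_rot: [2.621, 0.0, 1.466]
force: [-3.4, 0.6, -4.9]
grip_width: 0.0422
finger_force: 71.5
```

```bash
python3 st.py
```

```text
tool force [ 0.2 -5.4  2.5] [ 0.01  1.7  -0.29] rel M in chuck [-0.0002 -0.0008  0.0139] spin [ 0.15 -0.03  0.  ] 71.46713297814131 [-0.99   0.321  0.226  2.28   1.026  0.386 -1.827]
```

>>> {"api": "apply_moves", "payload": {
  "linear": [
    [0, 0, 0],
    [0, 0, 0],
    [0, 0, 0],
    [0, 0, 0],
    [0, 0, 0]
  ],
  "delta_rot": [
    [0, 0, 0.04],
    [0, 0, 0.09],
    [0, 0, 0.14],
    [0, 0, 0.19],
    [0, 0, 0.24]
  ]
}}

```text
clock: 13.32
position: [0.463, 0.2208, 0.1993]
tool_rot: [2.677, -0.244, 1.017]
force: [-9.4, 0.8, -6.8]
grip_width: 0.0428
finger_force: 71.4
```

```bash
python3 st.py
```

```text
tool force [ -5.7 -10.1   1.2] [0.08 2.74 0.17] rel M in chuck [-0.     -0.0013  0.0139] spin [ 0.18 -0.05 29.04] 71.40554767102003 [-1.067  0.329  0.32   2.284  0.985  0.354 -2.296]
```

Tightening drives j7 negative, towards its limit. So far the sleeve has turned 29°. I'll regrip: open, spin back about 140°, close, then turn about 100°.

>>> {"api": "apply_moves", "payload": {
  "linear": [
    [0, 0, 0],
    [0, 0, 0],
    [0, 0, 0],
    [0, 0, 0],
    [0, 0, 0]
  ],
  "delta_rot": [
    [0, 0, 0],
    [0, 0, 0],
    [0, 0, 0],
    [0, 0, 0],
    [0, 0, 0]
  ],
  "gripper": 0.6
}}

```text
clock: 13.73
position: [0.4641, 0.2207, 0.1999]
tool_rot: [2.675, -0.242, 1.022]
force: [-0.0, -0.9, 0.3]
grip_width: 0.0683
finger_force: 0.0
```

>>> {"api": "apply_moves", "payload": {
  "linear": [
    [0, 0, 0],
    [0, 0, 0],
    [0, 0, 0],
    [0, 0, 0],
    [0, 0, 0]
  ],
  "delta_rot": [
    [0, 0, -0.05],
    [0, 0, -0.1],
    [0, 0, -0.16],
    [0, 0, -0.22],
    [0, 0, -0.28]
  ]
}}

```text
clock: 14.15
position: [0.464, 0.2207, 0.1998]
tool_rot: [2.621, 0.044, 1.543]
force: [0.5, 0.1, 0.3]
grip_width: 0.0685
finger_force: 0.0
```

>>> {"api": "apply_moves", "payload": {
  "linear": [
    [0, 0, 0],
    [0, 0, 0],
    [0, 0, 0],
    [0, 0, 0],
    [0, 0, 0]
  ],
  "delta_rot": [
    [0, 0, -0.058],
    [0, 0, -0.116],
    [0, 0, -0.174],
    [0, 0, -0.232],
    [0, 0, -0.29]
  ]
}}

```text
clock: 14.57
position: [0.464, 0.2207, 0.1998]
tool_rot: [2.726, 0.325, 2.093]
force: [0.4, -0.1, 0.4]
grip_width: 0.0682
finger_force: 0.0
```

>>> {"api": "apply_moves", "payload": {
  "linear": [
    [0, 0, 0],
    [0, 0, 0],
    [0, 0, 0],
    [0, 0, 0],
    [0, 0, 0]
  ],
  "delta_rot": [
    [0, 0, -0.058],
    [0, 0, -0.116],
    [0, 0, -0.174],
    [0, 0, -0.232],
    [0, 0, -0.29]
  ]
}}

```text
clock: 14.98
position: [0.464, 0.2207, 0.1998]
tool_rot: [2.991, 0.502, 2.73]
force: [-0.0, 0.2, -1.1]
grip_width: 0.0685
finger_force: 0.0
```

>>> {"api": "apply_moves", "payload": {
  "linear": [
    [0, 0, 0],
    [0, 0, 0],
    [0, 0, 0],
    [0, 0, 0],
    [0, 0, 0]
  ],
  "delta_rot": [
    [0, 0, -0.058],
    [0, 0, -0.116],
    [0, 0, -0.174],
    [0, 0, -0.232],
    [0, 0, -0.29]
  ]
}}

```text
clock: 15.4
position: [0.464, 0.2207, 0.1998]
tool_rot: [-2.952, 0.489, -2.859]
force: [0.6, -0.5, 0.0]
grip_width: 0.0681
finger_force: 0.0
```

```bash
python3 st.py
```

```text
tool force [-0.4 -0.6  0.3] [0.1  0.47 0.04] rel M in chuck [-0.     -0.0001  0.014 ] spin [ 8.0000e-02  9.0000e-02 -1.0946e+02] 0.0 [-0.762  0.313 -0.049  2.268  1.114  0.471  0.006]
```

>>> {"api": "apply_moves", "payload": {
  "linear": [
    [0, 0, 0],
    [0, 0, 0],
    [0, 0, 0],
    [0, 0, 0],
    [0, 0, 0]
  ],
  "delta_rot": [
    [0, 0, 0],
    [0, 0, 0],
    [0, 0, 0],
    [0, 0, 0],
    [0, 0, 0]
  ],
  "gripper": -1,
  "force": 80
}}

```text
clock: 15.82
position: [0.4636, 0.2219, 0.2]
tool_rot: [-2.96, 0.492, -2.871]
force: [-10.2, 2.5, 10.7]
grip_width: 0.0419
finger_force: 78.8
```

>>> {"api": "apply_moves", "payload": {
  "linear": [
    [0, 0, 0],
    [0, 0, 0],
    [0, 0, 0],
    [0, 0, 0],
    [0, 0, 0]
  ],
  "delta_rot": [
    [0, 0, 0.04],
    [0, 0, 0.09],
    [0, 0, 0.14],
    [0, 0, 0.19],
    [0, 0, 0.24]
  ]
}}

```text
clock: 16.23
position: [0.4635, 0.2217, 0.2001]
tool_rot: [3.038, 0.512, 2.832]
force: [-10.5, 1.1, 12.1]
grip_width: 0.0416
finger_force: 79.1
```

>>> {"api": "apply_moves", "payload": {
  "linear": [
    [0, 0, 0],
    [0, 0, 0],
    [0, 0, 0],
    [0, 0, 0],
    [0, 0, 0]
  ],
  "delta_rot": [
    [0, 0, 0.05],
    [0, 0, 0.1],
    [0, 0, 0.15],
    [0, 0, 0.2],
    [0, 0, 0.25]
  ]
}}

```text
clock: 16.65
position: [0.4635, 0.2215, 0.2]
tool_rot: [2.785, 0.389, 2.264]
force: [-12.4, 0.1, 12.2]
grip_width: 0.0418
finger_force: 79.1
```

```bash
python3 st.py
```

```text
tool force [  2.8  -3.9 -16.7] [0.34 1.05 0.38] rel M in chuck [ 0.0008 -0.0006  0.0135] spin [  0.06   0.13 -49.78] 79.1451134160161 [-0.871  0.313  0.08   2.274  1.077  0.431 -1.005]
```

>>> {"api": "apply_moves", "payload": {
  "linear": [
    [0, 0, 0],
    [0, 0, 0],
    [0, 0, 0],
    [0, 0, 0],
    [0, 0, 0]
  ],
  "delta_rot": [
    [0, 0, 0.04],
    [0, 0, 0.08],
    [0, 0, 0.12],
    [0, 0, 0.16],
    [0, 0, 0.2]
  ]
}}

```text
clock: 17.07
position: [0.4634, 0.2215, 0.2]
tool_rot: [2.664, 0.218, 1.864]
force: [-15.0, 1.2, 12.3]
grip_width: 0.0417
finger_force: 79.1
```

```bash
python3 st.py; python3 -c "
from h import *
o=monitor.observe();print(Ro.from_euler('xyz',o['tool_rot']).inv().apply(o['moment']))"
```

```text
tool force [  2.7  -6.4 -18.2] [0.12 1.02 0.42] rel M in chuck [ 0.0007 -0.0007  0.0135] spin [  0.1    0.11 -25.85] 79.0889510884881 [-0.921  0.315  0.141  2.276  1.058  0.412 -1.405]
[ 0.82598457  0.64409478 -0.35604908]
```

>>> {"api": "apply_moves", "payload": {
  "linear": [
    [0, 0, 0],
    [0, 0, 0],
    [0, 0, 0],
    [0, 0, 0],
    [0, 0, 0]
  ],
  "delta_rot": [
    [0, 0, 0.03],
    [0, 0, 0.06],
    [0, 0, 0.09],
    [0, 0, 0.12],
    [0, 0, 0.13]
  ]
}}

```text
clock: 17.48
position: [0.4633, 0.2229, 0.1998]
tool_rot: [2.627, 0.088, 1.627]
force: [-6.2, 1.8, 0.8]
grip_width: 0.0417
finger_force: 98.2
```

```bash
python3 st.py; python3 -c "
from h import *
o=monitor.observe();print(Ro.from_euler('xyz',o['tool_rot']).inv().apply(o['moment']))"
```

```text
tool force [ 2.  -4.8 -3.8] [-0.41  1.64  1.53] rel M in chuck [ 0.0021 -0.001   0.0135] spin [  0.1    0.23 -10.49] 98.15395340323448 [-0.957  0.318  0.183  2.277  1.044  0.397 -1.662]
[ 1.51813254  0.54532555 -1.60995055]
```

>>> {"api": "apply_moves", "payload": {
  "linear": [
    [0, 0, 0],
    [0, 0, 0],
    [0, 0, 0],
    [0, 0, 0],
    [0, 0, 0]
  ],
  "delta_rot": [
    [0, 0, 0.02],
    [0, 0, 0.03],
    [0, 0, 0.04],
    [0, 0, 0.05],
    [0, 0, 0.05]
  ]
}}

```text
clock: 17.9
position: [0.4633, 0.2245, 0.1998]
tool_rot: [2.621, 0.035, 1.541]
force: [-3.2, 14.5, -2.7]
grip_width: 0.0416
finger_force: 113.0
```

```bash
python3 st.py; python3 -c "
from h import *
o=monitor.observe();print(Ro.from_euler('xyz',o['tool_rot']).inv().apply(o['moment']))"
```

```text
tool force [14.5 -4.2  0.1] [1.43 1.3  3.98] rel M in chuck [ 0.0037 -0.0011  0.0134] spin [ 0.11  0.38 -4.72] 112.99423579126596 [-0.972  0.32   0.199  2.277  1.038  0.39  -1.758]
[ 1.20235177  3.20127459 -2.79995984]
```

Torque has risen to 2.8 N·m after about 128° of total turn, which is where the 2.2 rad stop was expected. I'll release and retreat along the axis.

>>> {"api": "apply_moves", "payload": {
  "linear": [
    [0, 0, 0],
    [0, 0, 0],
    [0, 0, 0],
    [0, 0, 0],
    [0, 0, 0]
  ],
  "delta_rot": [
    [0, 0, -0.01],
    [0, 0, -0.02],
    [0, 0, -0.03],
    [0, 0, -0.03],
    [0, 0, -0.03]
  ]
}}

```text
clock: 18.32
position: [0.4633, 0.2244, 0.1998]
tool_rot: [2.625, 0.065, 1.594]
force: [-5.7, 17.3, -3.4]
grip_width: 0.0415
finger_force: 110.4
```

>>> {"api": "apply_moves", "payload": {
  "linear": [
    [0, 0, 0],
    [0, 0, 0],
    [0, 0, 0],
    [0, 0, 0],
    [0, 0, 0]
  ],
  "delta_rot": [
    [0, 0, 0],
    [0, 0, 0],
    [0, 0, 0],
    [0, 0, 0],
    [0, 0, 0]
  ],
  "gripper": 0.6
}}

```text
clock: 18.73
position: [0.464, 0.2205, 0.1998]
tool_rot: [2.624, 0.072, 1.59]
force: [0.2, -0.1, -0.9]
grip_width: 0.0682
finger_force: 0.0
```

>>> {"api": "apply_moves", "payload": {
  "linear": [
    [0, 0, -0.1],
    [0, 0, -0.3],
    [0, 0, -0.5],
    [0, 0, -0.75],
    [0, 0, -1]
  ],
  "delta_rot": [
    [0, 0, 0],
    [0, 0, 0],
    [0, 0, 0],
    [0, 0, 0],
    [0, 0, 0]
  ]
}}

```text
clock: 19.15
position: [0.4135, 0.2255, 0.287]
tool_rot: [2.626, 0.072, 1.591]
force: [-0.0, -0.5, 1.3]
grip_width: 0.0682
finger_force: 0.0
```

```bash
python3 st.py; python3 - <<'E'
from h import *
p,d=optics.grab_frame("top");q,e=optics.grab_frame("side")
cv2.imwrite("pics/tight.png",np.hstack([cv2.resize(p[215:315,170:270],None,fx=4,fy=4,interpolation=2),cv2.resize(q[120:200,205:285],None,fx=5,fy=5,interpolation=2)])[:,:,::-1])
R=down(84); plan([([.43,.28,.34],R),([.459,.350,.20],R)])
E
```

```text
tool force [-0.6  0.6 -1.1] [ 0.05  0.52 -0.01] rel M in chuck [-0.0005 -0.0005 -0.0869] spin [ 0.17 -0.05 -8.24] 0.0 [-0.989  0.09   0.079  2.252  0.756  0.653 -1.451]
[0.492, 0.419, -0.386] [0.25, 0.016, 0.067] [0.43 0.28 0.34]
[0.363, 0.108, 0.7] [-0.0, 0.0, -0.0] [0.4445 0.315  0.2699]
[0.364, 0.108, 0.699] [-0.0, 0.0, -0.0] [0.459 0.35  0.2  ]
```

View pics/tight.png

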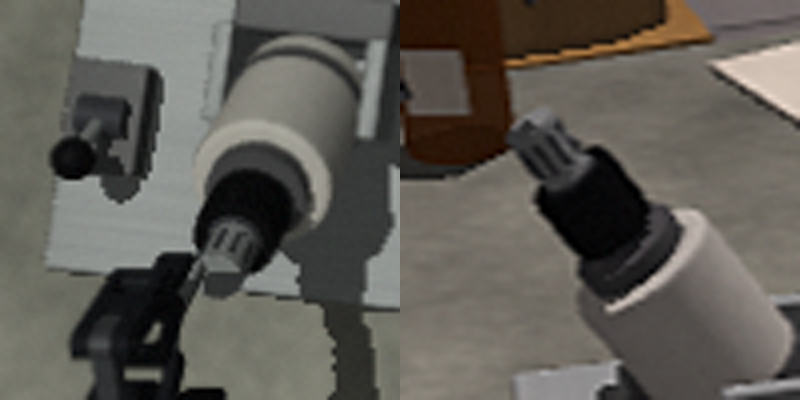

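The drum is seated straight in the chuck in the side crop (545,160), and the lever is still off. Backing off may have loosened the sleeve slightly, so I'll regrip and press it to the stop once more before throwing the switch.

>>> {"api": "apply_moves", "payload": {
  "linear": [
    [0, 0, 0.2],
    [0, 0, 0.4],
    [0, 0, 0.6],
    [0, 0, 0.8],
    [0, 0, 1]
  ],
  "delta_rot": [
    [0, 0, -0.03],
    [0, 0, -0.06],
    [0, 0, -0.09],
    [0, 0, -0.12],
    [0, 0, -0.15]
  ]
}}

```text
clock: 19.67
position: [0.4642, 0.2203, 0.1983]
tool_rot: [2.667, 0.224, 1.873]
force: [0.9, 1.2, -0.1]
grip_width: 0.0682
finger_force: 0.0
```

>>> {"api": "apply_moves", "payload": {
  "linear": [
    [0, 0, 0],
    [0, 0, 0],
    [0, 0, 0],
    [0, 0, 0],
    [0, 0, 0]
  ],
  "delta_rot": [
    [0, 0, 0],
    [0, 0, 0],
    [0, 0, 0],
    [0, 0, 0],
    [0, 0, 0]
  ],
  "gripper": -1,
  "force": 100
}}

```text
clock: 20.08
position: [0.4637, 0.2204, 0.2]
tool_rot: [2.666, 0.222, 1.868]
force: [17.8, 1.0, -26.8]
grip_width: 0.0413
finger_force: 104.9
```

>>> {"api": "apply_moves", "payload": {
  "linear": [
    [0, 0, 0],
    [0, 0, 0],
    [0, 0, 0],
    [0, 0, 0],
    [0, 0, 0]
  ],
  "delta_rot": [
    [0, 0, 0.02],
    [0, 0, 0.04],
    [0, 0, 0.06],
    [0, 0, 0.06],
    [0, 0, 0.06]
  ]
}}

```text
clock: 20.5
position: [0.4635, 0.2206, 0.2]
tool_rot: [2.644, 0.164, 1.757]
force: [13.9, -1.0, -20.8]
grip_width: 0.0412
finger_force: 104.0
```

```bash
python3 st.py; python3 -c "
from h import *
o=monitor.observe();print(Ro.from_euler('xyz',o['tool_rot']).inv().apply(o['moment']))"
```

```text
tool force [-0.2  1.8 25. ] [-0.73  0.36  1.74] rel M in chuck [-0.0002 -0.0005  0.0135] spin [  0.11  -0.   -19.09] 103.97667657583952 [-0.945  0.317  0.171  2.278  1.047  0.404 -1.512]
[ 0.19765319  0.28478037 -1.89244996]
```

>>> {"api": "apply_moves", "payload": {
  "linear": [
    [0, 0, 0],
    [0, 0, 0],
    [0, 0, 0],
    [0, 0, 0],
    [0, 0, 0]
  ],
  "delta_rot": [
    [0, 0, 0.02],
    [0, 0, 0.04],
    [0, 0, 0.05],
    [0, 0, 0.05],
    [0, 0, 0.05]
  ]
}}

```text
clock: 20.92
position: [0.4633, 0.2212, 0.2001]
tool_rot: [2.631, 0.114, 1.668]
force: [10.1, 1.0, -17.5]
grip_width: 0.0414
finger_force: 107.5
```

```bash
python3 st.py; python3 -c "
from h import *
o=monitor.observe();print(Ro.from_euler('xyz',o['tool_rot']).inv().apply(o['moment']))"
```

```text
tool force [ 2.   0.3 20.1] [-1.24  0.82  3.18] rel M in chuck [ 0.0005 -0.0007  0.0134] spin [  0.1    0.06 -13.25] 107.4661203143944 [-0.96   0.317  0.187  2.278  1.041  0.398 -1.61 ]
[ 0.56599528  0.58899532 -3.40700163]
```

Torque has climbed to 3.4 N·m with the sleeve barely moving, so it's at the stop. I'll release without unwinding, retreat, and go to the switch.

>>> {"api": "apply_moves", "payload": {
  "linear": [
    [0, 0, 0],
    [0, 0, 0],
    [0, 0, 0],
    [0, 0, 0],
    [0, 0, 0]
  ],
  "delta_rot": [
    [0, 0, 0],
    [0, 0, 0],
    [0, 0, 0],
    [0, 0, 0],
    [0, 0, 0]
  ],
  "gripper": 0.6
}}

```text
clock: 21.33
position: [0.4639, 0.2208, 0.2001]
tool_rot: [2.631, 0.112, 1.664]
force: [0.3, -0.4, -0.5]
grip_width: 0.0684
finger_force: 0.0
```

>>> {"api": "apply_moves", "payload": {
  "linear": [
    [0, 0, -0.1],
    [0, 0, -0.3],
    [0, 0, -0.5],
    [0, 0, -0.75],
    [0, 0, -1]
  ],
  "delta_rot": [
    [0, 0, 0],
    [0, 0, 0],
    [0, 0, 0],
    [0, 0, 0],
    [0, 0, 0]
  ]
}}

```text
clock: 21.75
position: [0.4134, 0.2257, 0.2872]
tool_rot: [2.632, 0.113, 1.664]
force: [0.8, 0.6, 1.0]
grip_width: 0.0683
finger_force: 0.0
```

```bash
python3 st.py; python3 - <<'E'
from h import *
R=down(84); plan([(M+.14*a+.01*yd,chuck(0)),([.43,.28,.34],R),([.459,.350,.20],R),([.459,.350,.092],R,.06)])
E
```

```text
tool force [ 0.4  1.2 -0.5] [-0.01  0.43 -0.01] rel M in chuck [-0.0003 -0.0005 -0.0871] spin [  0.17  -0.02 -13.07] 0.0 [-0.987  0.089  0.077  2.252  0.756  0.654 -1.367]
[0.099, 0.027, -0.529] [-0.001, 0.0, 0.109] [0.3887 0.2386 0.3332]
[0.455, 0.352, 0.125] [0.25, 0.0, -0.0] [0.43 0.28 0.34]
[0.363, 0.108, 0.7] [-0.0, 0.0, -0.0] [0.4445 0.315  0.27  ]
[0.364, 0.108, 0.699] [-0.0, 0.0, -0.0] [0.459 0.35  0.2  ]
[-0.0, 0.001, 0.54] [-0.0, 0.0, -0.0] [0.459 0.35  0.146]
[-0.0, 0.0, 0.54] [-0.0, 0.0, -0.0] [0.459 0.35  0.092]
```

>>> {"api": "apply_moves", "payload": {
  "linear": [
    [0.02, 0, -0.1],
    [0.04, 0.01, -0.2],
    [0.06, 0.02, -0.3],
    [0.08, 0.03, -0.42],
    [0.1, 0.03, -0.53]
  ],
  "delta_rot": [
    [0, 0, 0.02],
    [0, 0, 0.04],
    [0, 0, 0.06],
    [0, 0, 0.08],
    [0, 0, 0.109]
  ],
  "gripper": -1,
  "force": 40
}}

```text
clock: 22.17
position: [0.3894, 0.239, 0.3334]
tool_rot: [2.62, -0.001, 1.464]
force: [-0.9, 0.4, -0.4]
grip_width: 0.0074
finger_force: 0.0
```

>>> {"api": "apply_moves", "payload": {
  "linear": [
    [0.09, 0.07, 0.02],
    [0.18, 0.14, 0.05],
    [0.27, 0.21, 0.07],
    [0.36, 0.28, 0.1],
    [0.455, 0.352, 0.125]
  ],
  "delta_rot": [
    [0.05, 0, 0],
    [0.1, 0, 0],
    [0.15, 0, 0],
    [0.2, 0, 0],
    [0.25, 0, 0]
  ]
}}

```text
clock: 22.58
position: [0.4317, 0.2817, 0.3406]
tool_rot: [-3.134, -0.005, 1.468]
force: [-0.6, -0.6, -0.4]
grip_width: -0.0002
finger_force: 0.0
```

>>> {"api": "apply_moves", "payload": {
  "linear": [
    [0.08, 0.03, 0.15],
    [0.16, 0.06, 0.3],
    [0.24, 0.08, 0.45],
    [0.36, 0.108, 0.7],
    [0.36, 0.108, 0.7]
  ],
  "delta_rot": [
    [0, 0, 0],
    [0, 0, 0],
    [0, 0, 0],
    [0, 0, 0],
    [0, 0, 0]
  ]
}}

```text
clock: 23.0
position: [0.4442, 0.316, 0.2656]
tool_rot: [-3.136, 0.003, 1.467]
force: [-1.6, -0.9, -1.2]
grip_width: -0.0002
finger_force: 0.0
```

```bash
python3 st.py; python3 - <<'E'
from h import *
print(monitor.observe()["position"],monitor.observe()["tool_rot"])
R=down(84); plan([([.459,.350,.18],R),([.459,.350,.092],R,.06)])
E
```

```text
tool force [-1.1 -1.5  1.2] [-0.05  0.03 -0.01] rel M in chuck [ 0.0927  0.007  -0.0578] spin [30.32 -0.16 -0.11] 0.0 [-0.822  0.383  0.127  1.795 -0.059  0.974 -0.773]
[0.44419581 0.3159611  0.26556764] [-3.13594602  0.00322641  1.46723475]
[0.357, 0.117, 0.854] [-0.003, 0.002, 0.001] [0.459 0.35  0.18 ]
[-0.001, -0.0, 0.44] [0.0, -0.0, -0.0] [0.459 0.35  0.136]
[-0.0, -0.001, 0.44] [0.0, -0.0, -0.0] [0.459 0.35  0.092]
```

>>> {"api": "apply_moves", "payload": {
  "linear": [
    [0.09, 0.03, 0.2],
    [0.18, 0.06, 0.4],
    [0.27, 0.09, 0.6],
    [0.36, 0.117, 0.85],
    [0.36, 0.117, 0.85]
  ],
  "delta_rot": [
    [0, 0, 0],
    [0, 0, 0],
    [0, 0, 0],
    [0, 0, 0],
    [0, 0, 0]
  ]
}}

```text
clock: 23.42
position: [0.4594, 0.3499, 0.1813]
tool_rot: [-3.136, 0.003, 1.467]
force: [-1.5, -0.4, -0.8]
grip_width: 0.0003
finger_force: 0.0
```

>>> {"api": "apply_moves", "payload": {
  "linear": [
    [0, 0, 0.2],
    [0, 0, 0.4],
    [0, 0, 0.6],
    [0, 0, 0.8],
    [0, 0, 0.88]
  ],
  "delta_rot": [
    [0, 0, 0],
    [0, 0, 0],
    [0, 0, 0],
    [0, 0, 0],
    [0, 0, 0]
  ]
}}

```text
clock: 23.83
position: [0.46, 0.3489, 0.0958]
tool_rot: [-3.139, 0.001, 1.466]
force: [-0.8, -0.3, -0.2]
grip_width: 0.0
finger_force: 0.0
```

>>> {"api": "apply_moves", "payload": {
  "linear": [
    [0, 0.06, 0],
    [0, 0.14, 0],
    [0, 0.22, 0],
    [0, 0.3, 0],
    [0, 0.38, 0]
  ],
  "delta_rot": [
    [0, 0, 0],
    [0, 0, 0],
    [0, 0, 0],
    [0, 0, 0],
    [0, 0, 0]
  ]
}}

```text
clock: 24.25
position: [0.4997, 0.3457, 0.0973]
tool_rot: [-3.141, -0.001, 1.466]
force: [-1.2, 0.7, 0.6]
grip_width: -0.0002
finger_force: 0.8
```

```bash
python3 - <<'E'
from h import *
o=monitor.observe();print(o["position"],o["force"],"xd",o["position"]@xd,"yd",o["position"]@yd)
p,d=optics.grab_frame("top");q,e=optics.grab_frame("side")
cv2.imwrite("pics/sw.png",np.hstack([cv2.resize(p[205:305,150:250],None,fx=4,fy=4,interpolation=2),cv2.resize(q[120:240,200:320],None,fx=3.34,fy=3.34,interpolation=2)[:400,:400]])[:,:,::-1])
E
```

```text
[0.4997282  0.3457166  0.09730997] [-1.21989053  0.68652383  0.64765892] xd 0.46085340916446593 yd 0.39605854570108456
```

View pics/sw.png

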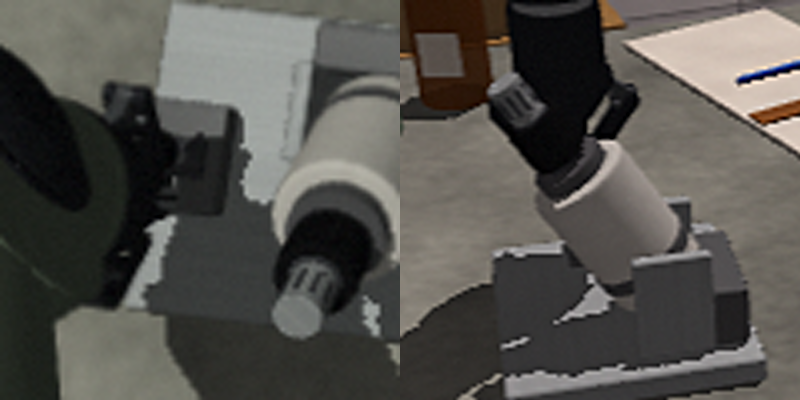

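The lever is hidden under the gripper but contact has started (finger force 0.8 N). I'll keep pushing.

>>> {"api": "apply_moves", "payload": {
  "linear": [
    [0, 0.06, 0],
    [0, 0.12, 0],
    [0, 0.18, 0.02],
    [0, 0.24, 0.04],
    [0, 0.3, 0.05]
  ],
  "delta_rot": [
    [0, 0, 0],
    [0, 0, 0],
    [0, 0, 0],
    [0, 0, 0],
    [0, 0, 0]
  ]
}}

```text
clock: 24.77
position: [0.526, 0.343, 0.0908]
tool_rot: [-3.135, 0.001, 1.467]
force: [-53.2, -0.7, 49.6]
grip_width: -0.0001
finger_force: 27.4
```

>>> {"api": "apply_moves", "payload": {
  "linear": [
    [0, 0.02, 0],
    [0, 0.04, 0],
    [0, 0.06, 0],
    [0, 0.06, 0],
    [0, 0.06, 0]
  ],
  "delta_rot": [
    [0, 0, 0],
    [0, 0, 0],
    [0, 0, 0],
    [0, 0, 0],
    [0, 0, 0]
  ]
}}

```text
clock: 25.18
position: [0.5259, 0.3434, 0.0897]
tool_rot: [-3.125, 0.004, 1.47]
force: [-52.1, 0.3, 24.8]
grip_width: 0.0001
finger_force: 26.7
```

The push is blocked at 52 N with the finger at drive x≈0.487, which is the expected end. I'll back off, lift and check.

>>> {"api": "apply_moves", "payload": {
  "linear": [
    [0, -0.1, 0],
    [0, -0.2, -0.05],
    [0, -0.3, -0.1],
    [0, -0.35, -0.3],
    [0, -0.4, -0.6]
  ],
  "delta_rot": [
    [0, 0, 0],
    [0, 0, 0],
    [0, 0, 0],
    [0, 0, 0],
    [0, 0, 0]
  ]
}}

```text
clock: 25.6
position: [0.4931, 0.3455, 0.1504]
tool_rot: [-3.138, 0.003, 1.466]
force: [0.3, -0.1, 0.2]
grip_width: 0.0
finger_force: 0.0
```

>>> {"api": "apply_moves", "payload": {
  "linear": [
    [0, 0, -0.2],
    [0, 0, -0.4],
    [0, 0, -0.6],
    [0, 0, -0.8],
    [0, 0, -1]
  ],
  "delta_rot": [
    [0, 0, 0],
    [0, 0, 0],
    [0, 0, 0],
    [0, 0, 0],
    [0, 0, 0]
  ]
}}

```text
clock: 26.02
position: [0.4947, 0.346, 0.2529]
tool_rot: [-3.141, -0.0, 1.466]
force: [1.2, -0.5, 0.6]
grip_width: -0.0
finger_force: 0.0
```

>>> {"api": "apply_moves", "payload": {
  "linear": [
    [0.2, 0, -0.05],
    [0.4, 0, -0.1],
    [0.6, 0, -0.15],
    [0.8, 0, -0.2],
    [1, 0, -0.2]
  ],
  "delta_rot": [
    [0, 0, 0],
    [0, 0, 0],
    [0, 0, 0],
    [0, 0, 0],
    [0, 0, 0]
  ]
}}

```text
clock: 26.43
position: [0.5055, 0.4466, 0.2729]
tool_rot: [-3.141, -0.001, 1.466]
force: [-0.6, -0.2, 0.5]
grip_width: -0.0001
finger_force: 0.0
```

>>> {"api": "apply_moves", "payload": {
  "linear": [
    [0.2, 0, 0],
    [0.4, 0, 0],
    [0.6, 0, 0],
    [0.8, 0, 0],
    [0.8, 0, 0]
  ],
  "delta_rot": [
    [0, 0, 0],
    [0, 0, 0],
    [0, 0, 0],
    [0, 0, 0],
    [0, 0, 0]
  ]
}}

```text
clock: 26.85
position: [0.5123, 0.5287, 0.2709]
tool_rot: [-3.139, -0.001, 1.469]
force: [-0.4, 0.4, -0.0]
grip_width: 0.0001
finger_force: 0.0
```

```bash
python3 - <<'E'
from h import *
from scipy.optimize import least_squares
o=monitor.observe();print(o["position"],o["force"])
p,d=optics.grab_frame("top");q,e=optics.grab_frame("side")
cv2.imwrite("pics/fin.png",np.hstack([cv2.resize(p[205:305,170:270],None,fx=4,fy=4,interpolation=2),cv2.resize(q[120:240,200:320],None,fx=3.34,fy=3.34,interpolation=2)[:400,:400]])[:,:,::-1])
P=cloud("top",d); k=(p.max(2)<45)&(np.abs(P[...,0]-.53)<.07)&(np.abs(P[...,1]-.34)<.05)&(P[...,2]>.07)&(P[...,2]<.13);B=P[k];print(len(B))
f=least_squares(lambda c:np.linalg.norm(B-c,axis=1)-.013,B.mean(0)-[0,0,.01],loss="soft_l1",f_scale=.002);print(f.x,"xd",f.x@xd,"angle from vertical",np.arctan2(f.x@xd-.489,f.x[2]-.044))
E
```

```text
[0.51231811 0.52874775 0.27091564] [-3.94063615e-01  4.35849296e-01 -1.47371685e-04]
88
[0.55290269 0.33990999 0.09038382] xd 0.5143435655417299 angle from vertical 0.5000658633099181
```

View pics/fin.png

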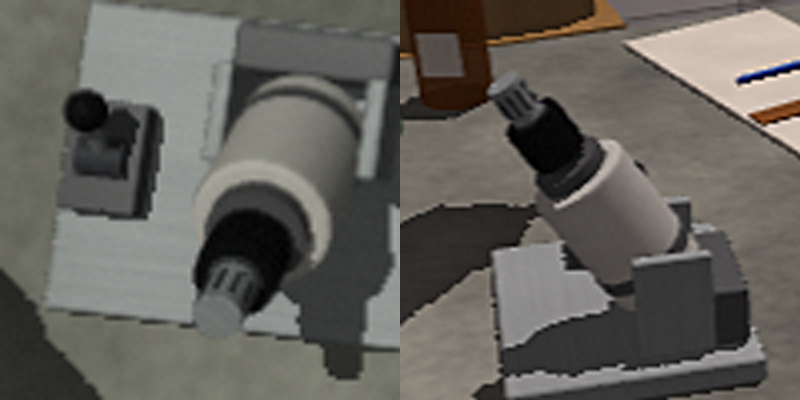

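The ball moved from drive x 0.461 to 0.514, a swing of about 1.0 rad, so the switch is on (ball at (86,110) in the crop). The drum is seated in the chuck and the arm is clear, so I'm handing the job in.

```bash
python3 -c "
from workcell import workorder
print(workorder.job_done())"
```

```text
the job is handed in; nothing more can be done
None
```

The drum head is fully home in the chuck, the sleeve is tightened to its stop and the switch is on. I handed the job in at about 27 s of the 64 s allowed; no verdict came back. Jaw forces can't be read directly, so "tight" rests on the sleeve torque (3.4 N·m at the expected angle) and the final pictures.

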